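Fetch the jaw cast from behind the bottles and set it in the articulator

ROBOT

A 6-joint arm with a two-finger parallel gripper is mounted at the origin on the work surface. World frame = base frame: x ahead of the robot, y to its left, z up, the work surface at z = 0. Lengths are in m, angles in rad, forces in N, time in s.
With the tool pointing down it reaches from about 0.25 to 0.725 m from the base axis. Payload 4 kg.
Tool frame: the origin (TCP) lies midway between the tips of the shut fingers; the grasp point (between the pads) lies 19 mm behind it; z points along the fingers, x is the direction in which the jaws open and shut, and the axes are right-handed (so a half turn about z gives the same grasp; the last joint's range is limited). The gripper opens to 85 mm and grips with 20 to 120 N. Pads are 22 mm wide; open, the fingers measure 114 mm over their backs; the gripper's body (76 mm by 85 mm) begins 54 mm behind the grasp point. The pads swing forward as they close: fully open they stand 13 mm farther back than shut.
Start: joints at [1.164, 0.241, 0.005, 1.335, 0, 1.571], TCP at [0.198, 0.459, 0.231] pointing down, gripper open.
Joint ranges: [-2.72, 2.72], [-1.05, 1.87], [-1.09, 1.28], [-1.99, 2.15], [-1.42, 1.44], [-3.14, 3.14]. Speed limits (rad/s): [2.79, 2.79, 3.14, 3.14, 3.14, 3.14].

INTERFACE

Orientations are given as a unit quaternion [x, y, z, w].
In Python, from workcell import bot, vision, ticket gives the robot as it stands.
- The arm moves only by the tool play_rows, never from a script. Its argument "deltas" is one flat list of numbers, 5 for each row, row after row: the opening, from 0 (shut) to 1 (fully open), then the shift along the tool's x, y, z in units of 60 mm (1.0 is 60 mm), then the turn about the tool's z in degrees. A call has 1 to 12 rows; each row shifts and turns the pose as measured when the row begins, along the tool's axes as they then stand; what a row does not reach is not made up. A row lasts 1/8 s, in which the tool goes at most 62.5 mm and 10.7 degrees, less where a joint would pass 70% of its speed; a pose out of reach is approached as far as the arm can. A call is refused whole if a number of a shift passes 1 or a number of a turn 10.7, either way. A call with a gripper value outside its range is refused whole. The fingers move at their own pace and stop on an object; the grip force is fixed at half the most. Time passes only in rows, so rows that do not move let the fingers close. It gives the time, the measured TCP pose, the force and the opening at its end, in the units of the state.
- bot.get_obs(): the state, without advancing time (a new reading comes with each control period).
- vision.camera(name): name is "side" or "top"; returns a dict with "color" (480x640x3 uint8, blue, green, red), "intrinsics" (3x3 intrinsics, pixels), "rvec" (rotation vector, rad) and "tvec" (3), from world to camera coordinates, as OpenCV has them. Camera axes: x right, y down, z forward; pixel columns grow to the right and rows downward; lengths in m; the calibration is good to about 2 mm. A picture is of the moment at which its call begins. There is no depth.
- ticket.job_done(): hands the job in, once; it reports no verdict.
The state is a dict: "clock": time; "joint_pos": joint angles; "joint_vel": joint speeds; "tau": joint torques, N m; "eef_pos": TCP position; "tool_rot": TCP orientation; "ft_force": force on the tool from outside, world axes, zero at the start; "ft_torque": the same for the moment, N m; "grip_width": finger opening in m.
Only numpy, scipy, OpenCV 4.12 (cv2) and the standard library are available. Lean on these libraries where they do the work, as an engineer would, in place of code of your own. Each camera call takes 0.05 s, during which the arm holds its last target. There are 200 camera calls.

TASK

The plaster jaw cast at the back of the white bench rack is hemmed in by the amber bottle, the square bottle and the jar: first stand all three upright in the blue tray, then lift out the cast and set it squarely and gently on the round lower plate of the open articulator, teeth up, with its straight rear edge towards the hinge. Then put each container back upright where it stood in the rack at the start, dropping nothing and knocking nothing over.

Things in the scene. Friction and masses are not known exactly. Their poses are not given: they have to be found in the camera images.
- rack: White open-fronted steel rack, fixed, 150 deep (x) by 270 wide (y) mm, floor 6 mm thick, low back panel with two rails (at +x) to 65 mm high, side cheeks to 50. Origin: centre of its underside on the table; x to its back, z up. The cast stands mid-back; of the containers one is close to its left, one to its right, one in front. A bur stand, 38 mm high, is fixed at x = -52, y = -105.
- cast: Cream plaster lower-jaw cast: D-shaped base 58 wide (y), 53 deep (x), 20 mm thick, horseshoe of teeth on top to 32.5 mm; 0.11 to 0.22 kg. Origin: under the middle of its straight rear edge; x points from the round front (incisors) to the rear, z up. Base from x = -53 to 0, its flat parallel sides from -24 to 0, its middle at -24. Grasp across y at x = -18, 18 mm up.
- amber_bottle: Round amber glass bottle with a black cap and a paper label, closed, 48 mm diameter up to 90 mm, narrowing to a cap of 32 mm, 120 mm tall; grasp the glass body about 80 mm up; 0.15 to 0.31 kg. Origin: centre of its underside, z up.
- square_bottle: White plastic bottle of square section 48 x 48 mm (sides along its x and y) up to 88 mm, with a round grey cap of 32 mm, 108 mm tall; grasp the body across its flats about 72 mm up; 0.14 to 0.28 kg. Origin: centre of its underside, z up.
- jar: Wide round white jar with a paper label and a broad screw lid, closed, 56 mm diameter (lid 58 mm, from 80 mm up), 100 mm tall; grasp the body about 66 mm up; 0.14 to 0.28 kg. Origin: centre of its underside, z up.
- tray: Light-blue plastic instrument tray, fixed, 210 (x) by 160 (y) mm, rim 18 high, floor and walls 4 thick; left or right of the rack's front. Origin: centre of its underside on the table, z up. Three steel instruments lie fixed along its -y side (y -70 to -42 mm, up to 13 mm high); the rest is free: a row of containers fits at x = -54, 8 and 70, y = 12 mm.
- articulator: Aluminium hinge articulator, fixed, upper arm folded back open (to 230 mm high). Round steel lower plate, 60 mm diameter, top 26 mm above the table. Origin: on the table under the plate's centre; x from its open front to its hinge, z up. Posts 102 high at x = 78, y = -45 and 45 mm. The middle of the cast's base goes over the plate's centre, x axes alike: the cast's origin at x = 24 mm.
Things that resemble listed ones, but are neither listed nor needed, are in the scene too. Leave any green look-alike of the cast alone.

How it is judged:
By the outcome, as a careful person would: the job done as asked, in the order asked, and still so for the second after the job is handed in, with the robot touching nothing.
It also fails if it takes over 138 s, if anything falls off the work surface, if the arm or the gripper's body presses on something with over 40 N, if the wrist force passes 120 N, or if a joint passes its speed limit or range.

## Working session

There is one attempt and no reset: what is moved stays moved. The work goes in short steps, Python scripts to look and compute and a tool call to move; the robot and the scene stay as the last step left them, time stands still between calls to the robot, and variables do not carry over. Pictures are saved under pics/ and viewed, about 12 in all and at most 16, crops included, and the job is handed in when it is done.

Besides the shell and the picture viewer there is one more tool, called after ">>>" as name(argument=value, ...) on one line, values as JSON. play_rows: Moves the arm, as the interface text tells. Its arguments: {"type":"object","properties":{"deltas":{"type":"array"}},"required":["deltas"]}

```bash
mkdir -p pics; ls
python3 - <<'E'
from workcell import bot, vision
import cv2,pickle
print(bot.get_obs())
for n in("top","side"):
    c=vision.camera(n);pickle.dump(c,open(f"pics/{n}0.pkl","wb"));cv2.imwrite(f"pics/{n}0.png",c["color"]);print(n,c["intrinsics"],c["rvec"],c["tvec"])
E
```

```text
pics
{'clock': 0.0, 'joint_pos': array([ 1.16404860e+00,  2.41430207e-01,  3.71175032e-03,  1.33517771e+00,
       -7.10265641e-06,  1.57081119e+00]), 'joint_vel': array([ 0.00080926,  0.00115462, -0.00064687, -0.00046174, -0.00083105,
       -0.00068638]), 'tau': array([-1.95338739e-04, -3.72320831e+01,  2.52406561e+01,  1.71392545e-02,
       -1.91617960e-04,  8.25972357e-07]), 'eef_pos': array([0.1975651 , 0.458627  , 0.23039958]), 'tool_rot': array([ 8.35355194e-01,  5.49709557e-01, -8.75095716e-04,  5.80130948e-04]), 'ft_force': array([-0.21263362,  0.07638082,  0.5514255 ]), 'ft_torque': array([-0.01674082,  0.01626473,  0.01729805]), 'grip_width': 0.0852640307166806}
top [[558.07847147   0.         318.98019798]
 [  0.         558.07847147 248.711249  ]
 [  0.           0.           1.        ]] [ 2.19164521 -2.19391516  0.04995759] [0.01804021 0.60547892 1.08717167]
side [[574.53482104   0.         318.75669203]
 [  0.         574.53482104 231.15254466]
 [  0.           0.           1.        ]] [ 0.38440735 -2.84128323  1.0357495 ] [0.61393167 0.13285406 1.00623117]
```

View pics/top0.png

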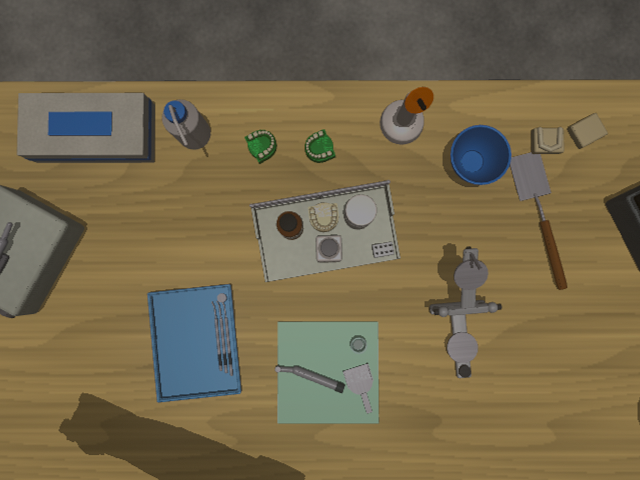

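View pics/side0.png

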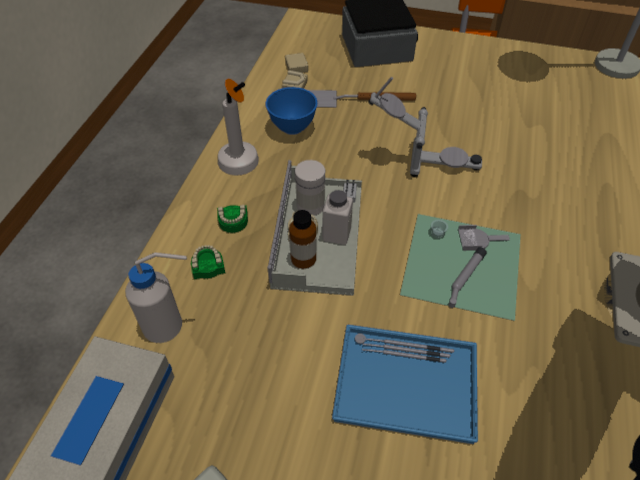

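```bash
cat > h.py <<'E'
import numpy as np,cv2,pickle
from scipy.spatial.transform import Rotation as R
def pt(c,u,v,z):
    K=c["intrinsics"];M=cv2.Rodrigues(np.array(c["rvec"],float))[0];t=np.array(c["tvec"]).ravel()
    d=M.T@np.linalg.inv(K)@np.array([u,v,1.]);o=-M.T@t
    return o+d*(z-o[2])/d[2]
def proj(c,P):
    return cv2.projectPoints(np.atleast_2d(np.array(P,float)),np.array(c["rvec"],float),np.array(c["tvec"],float),c["intrinsics"],None)[0].reshape(-1,2)
def load(n): return pickle.load(open(f"pics/{n}.pkl","rb"))
def snap(n,name):
    from workcell import vision
    c=vision.camera(n);pickle.dump(c,open(f"pics/{name}.pkl","wb"));return c
def crop(c,u0,v0,w,h,s): return cv2.resize(c["color"][v0:v0+h,u0:u0+w],None,fx=s,fy=s,interpolation=cv2.INTER_CUBIC)
E
python3 - <<'E'
from h import *
c=load("top0")
cv2.imwrite("pics/rack.png",crop(c,245,175,160,115,5))
a=crop(c,420,235,90,150,4);b=crop(c,145,278,100,130,4);b=np.pad(b,((0,a.shape[0]-b.shape[0]),(0,0),(0,0)))
cv2.imwrite("pics/at.png",np.hstack([a,b]))
for n in("top0","side0"):
    k=load(n);M=cv2.Rodrigues(np.array(k["rvec"]))[0];print(-M.T@np.array(k["tvec"]).ravel())
E
```

```text
[0.54910929 0.01127018 1.11679201]
[0.44555982 0.68943978 0.85627841]
```

View pics/rack.png

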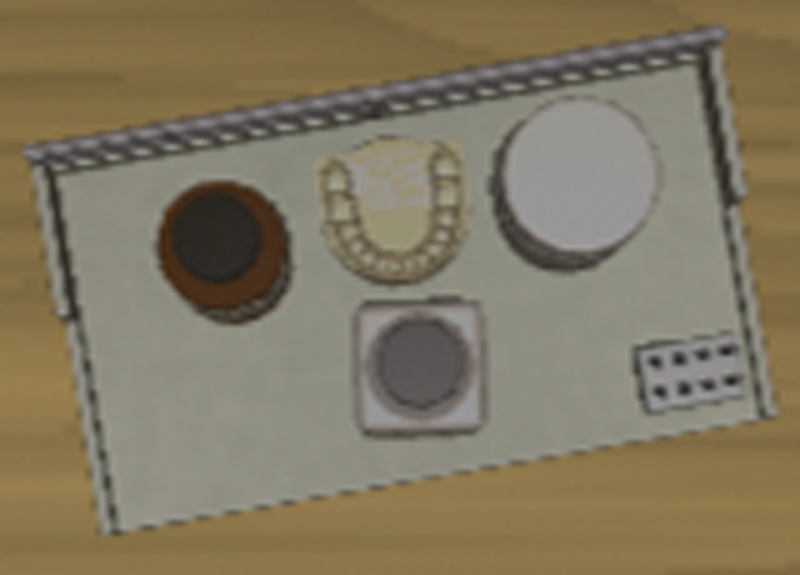

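View pics/at.png

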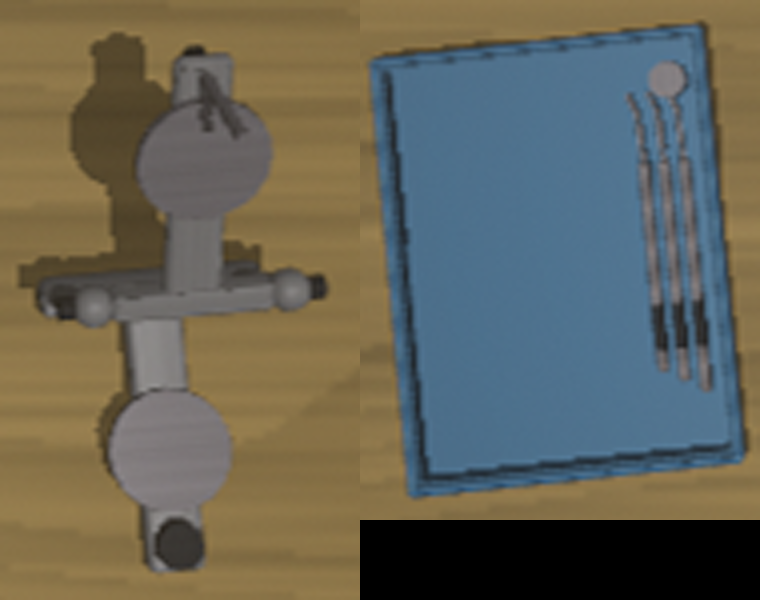

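Run:
```python
from h import *
c=load("top0")
def P(U,V,z,s=5,o=(245,175)): return pt(c,(U+.5)/s-.5+o[0],(V+.5)/s-.5+o[1],z)
def yaw(a,b): d=b-a; return np.degrees(np.arctan2(d[1],d[0]))
np.set_printoptions(precision=4,suppress=True)
FL,FR=P(103,532,.003),P(770,415,.003);BL,BR=P(30,153,.065),P(722,33,.065)
print("rack",FL,FR,BL,BR,"yaw",yaw(FR,FL)-90,yaw(BR,BL)-90,np.linalg.norm(FL-FR),(FL+FR+BL+BR)/4)
z0=.006
print("amber",P(216,237,z0+.12),"jar",P(581,175,z0+.1),"sqcap",P(422,362,z0+.108))
q=[P(*x,z0+.088) for x in((358,305),(481,301),(487,431),(361,436))];print("sq",np.mean(q,0),yaw(q[1],q[0])-90,yaw(q[2],q[3])-90,yaw(q[3],q[0]),yaw(q[2],q[1]))
l,r=P(318,160,z0+.02),P(465,147,z0+.02);print("cast rear",(l+r)/2,yaw(r,l)-90,np.linalg.norm(l-r),"front",P(395,284,z0+.02))
A=(420,235)
print("plate",P(170,450,.026,4,A),"posts",P(93,308,.102,4,A),P(291,290,.102,4,A),"hinge yaw",yaw(P(291,290,.102,4,A),P(93,308,.102,4,A))-90)
T=(145-90,278) # b starts at U=360
q=[P(*x,.018,4,T) for x in((372,60),(703,24),(748,458),(413,494))];print("tray",q,np.mean(q,0),yaw(q[1],q[0])-90,yaw(q[2],q[3])-90,yaw(q[3],q[0]),yaw(q[2],q[1]))
```

```text
rack [0.5418 0.1248 0.003 ] [ 0.5882 -0.1414  0.003 ] [0.6857 0.1467 0.065 ] [ 0.7311 -0.1158  0.065 ] yaw 9.88708849073258 9.801278923670495 0.2701286382623095 [0.6367 0.0036 0.034 ]
amber [0.6476 0.0723 0.126 ] jar [ 0.672  -0.0592  0.106 ] sqcap [ 0.6035 -0.0012  0.114 ]
sq [ 0.6023 -0.0013  0.094 ] 1.7920966221898595 2.212644950435134 1.2721601900606374 2.4697899216504715
cast rear [0.6904 0.0096 0.026 ] 4.9880254368077175 0.05799230914758424 front [0.6389 0.0083 0.026 ]
plate [ 0.4138 -0.2597  0.026 ] posts [ 0.4869 -0.207   0.102 ] [ 0.495  -0.2965  0.102 ] hinge yaw 5.141021828390805
tray [array([0.5193, 0.3545, 0.018 ]), array([0.5368, 0.1917, 0.018 ]), array([0.3259, 0.1683, 0.018 ]), array([0.3085, 0.3314, 0.018 ])] [0.4226 0.2615 0.018 ] 6.147924002673207 6.075874983839952 6.261333855251295 6.345260960339133
```

```bash
cat >> h.py <<'E'
def pose():
    from workcell import bot
    o=bot.get_obs();X=R.from_quat(o["tool_rot"]).as_matrix()[:,0]
    return np.array([*o["eef_pos"],np.degrees(np.arctan2(X[1],X[0]))]),o
def plan(*wps,start=None):
    """wps: (x,y,z,phi,grip,n) from measured pose; n=None picks it"""
    p,o=pose() if start is None else (np.array(start,float),None)
    print("at",np.round(p,4)); rows=[]
    for *q,g,n in wps:
        q=np.array([a if b is None else b for a,b in zip(p,q)],float)
        n=n or int(np.ceil(max(np.linalg.norm(q[:3]-p[:3])/.05,abs(q[3]-p[3])/9.5,1)))
        d=(q-p)/n
        for i in range(n):
            a=np.radians(p[3]);x,y=d[:2]
            s=np.array([x*np.cos(a)+y*np.sin(a),x*np.sin(a)-y*np.cos(a),-d[2]])/.06
            rows.append([g,*[round(v,2) for v in s],round(-d[3],1)]);p=p+d
    for i in range(0,len(rows),12): print("CALL",sum(rows[i:i+12],[]))
OR,TO,TY=np.array([.6367,.0036]),np.array([.4226,.2615]),6.2
def tr(xs,ys=12): 
    a=np.radians(TY);return TO+np.array([[np.cos(a),-np.sin(a)],[np.sin(a),np.cos(a)]])@[xs/1e3,ys/1e3]
E
python3 - <<'E'
from h import *
print([tr(x) for x in(-54,8,70)])
plan((.603,-.001,.21,92,1,12))
E
```

```text
[array([0.36761986, 0.26759785]), array([0.42925722, 0.27429381]), array([0.49089458, 0.28098977])]
at [ 0.1976  0.4587  0.2305 66.6919]
CALL [1, np.float64(-0.36), np.float64(0.77), np.float64(0.03), np.float64(-2.1), 1, np.float64(-0.39), np.float64(0.76), np.float64(0.03), np.float64(-2.1), 1, np.float64(-0.42), np.float64(0.74), np.float64(0.03), np.float64(-2.1), 1, np.float64(-0.45), np.float64(0.72), np.float64(0.03), np.float64(-2.1), 1, np.float64(-0.47), np.float64(0.71), np.float64(0.03), np.float64(-2.1), 1, np.float64(-0.5), np.float64(0.69), np.float64(0.03), np.float64(-2.1), 1, np.float64(-0.52), np.float64(0.67), np.float64(0.03), np.float64(-2.1), 1, np.float64(-0.55), np.float64(0.65), np.float64(0.03), np.float64(-2.1), 1, np.float64(-0.57), np.float64(0.63), np.float64(0.03), np.float64(-2.1), 1, np.float64(-0.59), np.float64(0.61), np.float64(0.03), np.float64(-2.1), 1, np.float64(-0.62), np.float64(0.59), np.float64(0.03), np.float64(-2.1), 1, np.float64(-0.64), np.float64(0.56), np.float64(0.03), np.float64(-2.1)]
```

>>> play_rows(deltas=[1,-0.36,0.77,0.03,-2.1,1,-0.39,0.76,0.03,-2.1,1,-0.42,0.74,0.03,-2.1,1,-0.45,0.72,0.03,-2.1,1,-0.47,0.71,0.03,-2.1,1,-0.5,0.69,0.03,-2.1,1,-0.52,0.67,0.03,-2.1,1,-0.55,0.65,0.03,-2.1,1,-0.57,0.63,0.03,-2.1,1,-0.59,0.61,0.03,-2.1,1,-0.62,0.59,0.03,-2.1,1,-0.64,0.56,0.03,-2.1])

```text
clock: 1.6
eef_pos: [0.6151, -0.0094, 0.203]
tool_rot: [0.687, 0.727, -0.004, -0.002]
ft_force: [0.7, 0.8, 0.8]
grip_width: 0.0853
```

```bash
sed -i 's/rows.append(\[g,\*\[round(v,2) for v in s\],round(-d\[3\],1)\])/rows.append([g,*[round(float(v),2) for v in s],round(float(-d[3]),1)])/' h.py
python3 - <<'E'
from h import *
plan((.603,-.001,.13,92,1,4),(.603,-.001,.056,92,1,4))
E
```

```text
at [ 6.15100e-01 -9.40000e-03  2.03000e-01  9.32543e+01]
CALL [1, 0.04, -0.05, 0.3, 0.3, 1, 0.04, -0.05, 0.3, 0.3, 1, 0.04, -0.05, 0.3, 0.3, 1, 0.04, -0.05, 0.3, 0.3, 1, 0.0, 0.0, 0.31, -0.0, 1, 0.0, 0.0, 0.31, -0.0, 1, 0.0, 0.0, 0.31, -0.0, 1, 0.0, 0.0, 0.31, -0.0]
```

>>> play_rows(deltas=[1,0.04,-0.05,0.3,0.3,1,0.04,-0.05,0.3,0.3,1,0.04,-0.05,0.3,0.3,1,0.04,-0.05,0.3,0.3,1,0,0,0,0])

```text
clock: 2.22
eef_pos: [0.6022, -0.0055, 0.1237]
tool_rot: [0.697, 0.717, -0.007, -0.004]
ft_force: [0.1, -0.6, 0.3]
grip_width: 0.0855
```

Run:
```python
from h import *
plan((.603,-.001,.056,92,1,5))
c=snap("side","s1");cv2.imwrite("pics/s1.png",crop(c,230,100,200,150,4))
```

```text
at [ 6.02200e-01 -5.50000e-03  1.23700e-01  9.15973e+01]
CALL [1, 0.01, 0.0, 0.23, -0.1, 1, 0.01, 0.0, 0.23, -0.1, 1, 0.01, 0.0, 0.23, -0.1, 1, 0.01, 0.0, 0.23, -0.1, 1, 0.01, 0.0, 0.23, -0.1]
```

View pics/s1.png

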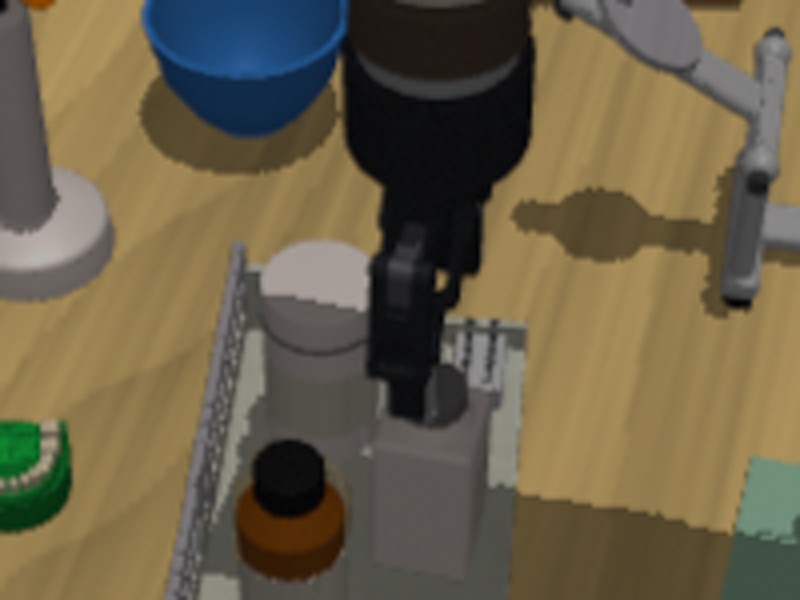

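Run:
```python
from h import *
c=load("s1")
for P in[(.6022,.037,.137),(.6022,.045,.137),(.603,-.001,.114),(.603,-.001,.094),(.627,.023,.094),(.579,.023,.094),(.579,-.025,.094),(.579,.023,.006)]: print(P,(proj(c,P)[0]-[230,100])*4)
```

```text
(0.6022, 0.037, 0.137) [409.89263639 407.02177337]
(0.6022, 0.045, 0.137) [405.16408304 420.30859376]
(0.603, -0.001, 0.114) [428.7132692  381.68117508]
(0.603, -0.001, 0.094) [427.67734752 412.26976109]
(0.627, 0.023, 0.094) [362.43777933 439.7968792 ]
(0.579, 0.023, 0.094) [466.77760705 461.06635288]
(0.579, -0.025, 0.094) [491.57981024 385.30681993]
(0.579, 0.023, 0.006) [460.06394797 584.75391977]
```

Run:
```python
from h import *
c=load("side0");im=c["color"].copy()
im=crop(c,260,145,110,150,5)
def draw(pts,col):
    p=((proj(c,pts)-[260,145]+.5)*5-.5).round().astype(int);cv2.polylines(im,[p],True,col,1,cv2.LINE_AA)
th=np.linspace(0,2*np.pi,60)
circ=lambda x,y,z,r:np.c_[x+r*np.cos(th),y+r*np.sin(th),0*th+z]
draw(circ(.603,-.001,.114,.016),(0,0,255))
for z in(.094,.006): draw([(.603+a*.024,-.001+b*.024,z) for a,b in((1,1),(1,-1),(-1,-1),(-1,1))],(0,0,255))
draw(circ(.6476,.0723,.126,.016),(0,255,0));draw(circ(.6476,.0723,.006,.024),(0,255,0))
draw(circ(.672,-.0592,.106,.029),(255,255,0));draw(circ(.672,-.0592,.006,.028),(255,255,0))
a=np.radians(9.8)
draw([(.6367+x*np.cos(a)-y*np.sin(a),.0036+x*np.sin(a)+y*np.cos(a),.0) for x,y in((.075,.135),(.075,-.135),(-.075,-.135),(-.075,.135))],(255,0,255))
cv2.imwrite("pics/ov.png",im)
```

```text
(no output)
```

View pics/ov.png

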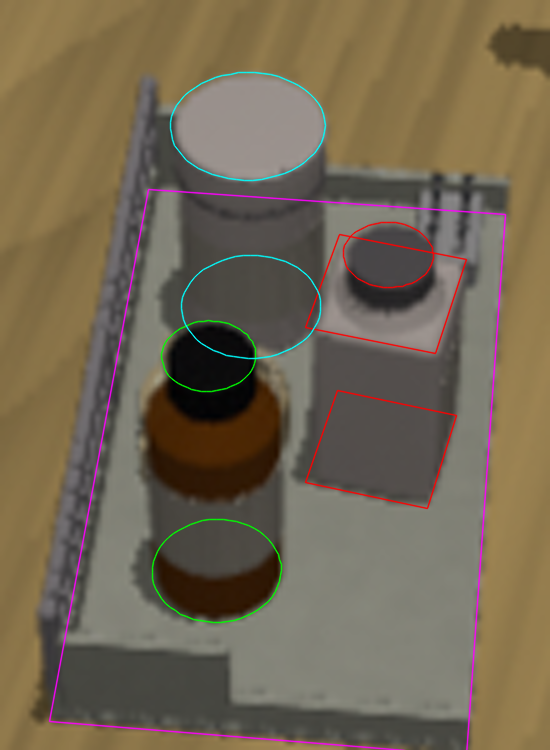

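>>> play_rows(deltas=[1,0.02,0,0.1,0,1,0.02,0,0.23,0,1,0.01,0,0.23,0,1,0.01,0,0.23,0,1,0.01,0,0.23,0,1,0,0,0.08,0,1,0,0,0,0])

```text
clock: 3.15
eef_pos: [0.6034, -0.0014, 0.0553]
tool_rot: [0.697, 0.717, -0.005, -0.002]
ft_force: [0.3, 0.1, 0.6]
grip_width: 0.0853
```

Run:
```python
from h import *
plan((.603,-.001,.056,92,1,1))
```

```text
at [ 6.03400e-01 -1.40000e-03  5.53000e-02  9.16073e+01]
CALL [1, 0.01, -0.01, -0.01, -0.4]
```

>>> play_rows(deltas=[0,0,0,0,0,0,0,0,0,0,0,0,0,0,0,0,0,0,0,0,0,0,0,0,0,0,0,0,0,0])

```text
clock: 3.9
eef_pos: [0.6042, -0.0015, 0.0565]
tool_rot: [0.697, 0.717, -0.005, -0.002]
ft_force: [-0.2, 0.9, -0.2]
grip_width: 0.0474
```

Run:
```python
from h import *
p,o=pose();print(p,o["grip_width"])
print(tr(8))
plan((None,None,.2,None,0,4),(*tr(8),.2,96.2,0,None))
```

```text
[ 6.04161310e-01 -1.50617905e-03  5.64959213e-02  9.15979737e+01] 0.04740365095839295
[0.42925722 0.27429381]
at [ 6.0420e-01 -1.5000e-03  5.6500e-02  9.1598e+01]
CALL [0, 0.0, 0.0, -0.6, -0.0, 0, 0.0, 0.0, -0.6, -0.0, 0, 0.0, 0.0, -0.6, -0.0, 0, 0.0, 0.0, -0.6, -0.0, 0, 0.67, -0.4, -0.0, -0.7, 0, 0.67, -0.39, -0.0, -0.7, 0, 0.68, -0.38, -0.0, -0.7, 0, 0.68, -0.37, -0.0, -0.7, 0, 0.69, -0.37, -0.0, -0.7, 0, 0.69, -0.36, -0.0, -0.7, 0, 0.69, -0.35, -0.0, -0.7]
```

>>> play_rows(deltas=[0,0,0,-0.4,0,0,0,0,-0.6,0,0,0,0,-0.6,0,0,0,0,-0.6,0,0,0.67,-0.4,-0.1,-0.7,0,0.67,-0.39,-0.1,-0.7,0,0.68,-0.38,0,-0.7,0,0.68,-0.37,0,-0.7,0,0.69,-0.37,0,-0.7,0,0.69,-0.36,0,-0.7,0,0.5,-0.3,0,-0.7,0,0,0,0,0])

```text
clock: 5.4
eef_pos: [0.4289, 0.2708, 0.2044]
tool_rot: [0.666, 0.746, -0.004, -0.003]
ft_force: [-0.7, 0.3, -0.8]
grip_width: 0.047
```

Run:
```python
from h import *
print(pose()[1]["grip_width"])
plan((*tr(8),.13,96.2,0,3),(*tr(8),.0570,96.2,0,4))
```

```text
0.04704579881341454
at [ 0.4289  0.2708  0.2044 96.5166]
CALL [0, 0.02, 0.0, 0.41, 0.1, 0, 0.02, 0.0, 0.41, 0.1, 0, 0.02, 0.0, 0.41, 0.1, 0, -0.0, 0.0, 0.3, -0.0, 0, -0.0, 0.0, 0.3, -0.0, 0, -0.0, 0.0, 0.3, -0.0, 0, -0.0, 0.0, 0.3, -0.0]
```

>>> play_rows(deltas=[0,0.02,0,0.41,0.1,0,0.02,0,0.41,0.1,0,0.02,0,0.41,0.1,0,0,0,0.4,0,0,0,0,0.4,0,0,0,0,0.25,0,0,0,0,0.1,0,0,0,0,0,0])

```text
clock: 6.4
eef_pos: [0.4323, 0.2693, 0.0583]
tool_rot: [0.671, 0.742, -0.003, -0.001]
ft_force: [0.3, -0.0, -2.0]
grip_width: 0.0472
```

Run:
```python
from h import *
plan((*tr(8),.0550,96.2,0,2))
```

```text
at [4.32300e-01 2.69300e-01 5.83000e-02 9.57805e+01]
CALL [0, 0.04, -0.02, 0.03, -0.2, 0, 0.04, -0.02, 0.03, -0.2]
```

>>> play_rows(deltas=[0,0.04,-0.03,0.02,0,0,0.03,-0.02,0.02,0,0,0,0,0.01,0,0,0,0,0,0])

```text
clock: 6.9
eef_pos: [0.4303, 0.2742, 0.0572]
tool_rot: [0.671, 0.742, -0.001, 0.0]
ft_force: [0.1, -0.1, -0.7]
grip_width: 0.0472
```

Run:
```python
from h import *
print(pose(),tr(8))
```

```text
(array([4.30262412e-01, 2.74218052e-01, 5.72488701e-02, 9.57700726e+01]), {'clock': 6.9, 'joint_pos': array([ 5.67851071e-01,  4.07272416e-01, -2.45895405e-01,  9.19799661e-01,
       -7.33188907e-04,  4.67146415e-01]), 'joint_vel': array([ 0.0030135 , -0.00444877,  0.00110869,  0.0001726 ,  0.00052206,
        0.00158016]), 'tau': array([-3.02096385e-03, -4.14149737e+01,  2.12914342e+01,  1.17216576e-02,
       -1.03137976e-03,  4.00655545e-04]), 'eef_pos': array([0.43026241, 0.27421805, 0.05724887]), 'tool_rot': array([ 6.70620422e-01,  7.41799796e-01, -1.14389359e-03,  6.61582332e-05]), 'ft_force': array([ 0.10116848, -0.05054289, -0.68461077]), 'ft_torque': array([-0.00155167, -0.02597159, -0.0428012 ]), 'grip_width': 0.047218993467480846}) [0.42925722 0.27429381]
```

Down in 1 mm steps until contact.

>>> play_rows(deltas=[0,0,0,0.03,0,0,0,0,0.03,0,0,0,0,0,0])

```text
clock: 7.28
eef_pos: [0.4306, 0.2744, 0.0547]
tool_rot: [0.671, 0.742, -0.001, 0.0]
ft_force: [-1.1, -0.1, -0.9]
grip_width: 0.0478
```

Run:
```python
from h import *
p,o=pose();print(p,o["ft_force"])
```

```text
[4.30580676e-01 2.74439197e-01 5.46802699e-02 9.57804603e+01] [-1.08122962 -0.08783322 -0.92219952]
```

>>> play_rows(deltas=[0,0,0,0.015,0,0,0,0,0,0,1,0,0,0,0,1,0,0,0,0,1,0,0,0,0,1,0,0,-0.3,0,1,0,0,-0.6,0,1,0,0,-0.6,0,1,0,0,-0.7,0,1,0,0,-0.3,0])

```text
clock: 8.52
eef_pos: [0.4299, 0.274, 0.206]
tool_rot: [0.671, 0.742, -0.003, -0.0]
ft_force: [0.3, 0.8, -0.5]
grip_width: 0.0857
```

Run:
```python
from h import *
plan((.6476,.0723,.2,98,1,7))
c=snap("side","s2");cv2.imwrite("pics/s2.png",c["color"])
```

```text
at [ 0.4299  0.274   0.206  95.771 ]
CALL [1, -0.53, 0.47, 0.01, -0.3, 1, -0.53, 0.46, 0.01, -0.3, 1, -0.54, 0.46, 0.01, -0.3, 1, -0.54, 0.46, 0.01, -0.3, 1, -0.54, 0.46, 0.01, -0.3, 1, -0.54, 0.45, 0.01, -0.3, 1, -0.55, 0.45, 0.01, -0.3]
```

View pics/s2.png

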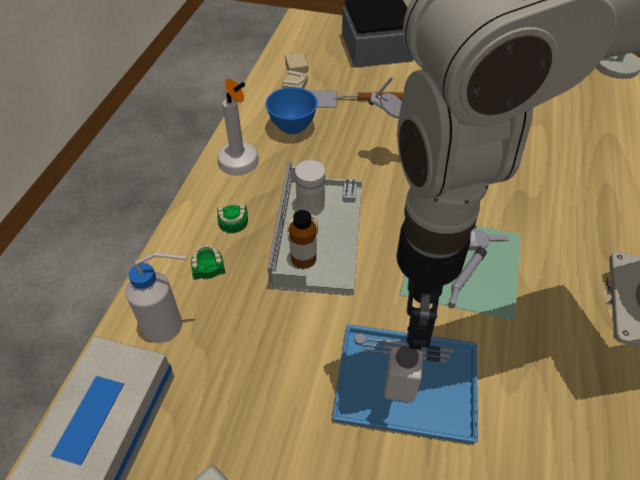

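>>> play_rows(deltas=[1,-0.53,0.47,0,-0.3,1,-0.53,0.46,0,-0.3,1,-0.54,0.46,0,-0.3,1,-0.54,0.46,0,-0.3,1,-0.54,0.46,0,-0.3,1,-0.54,0.45,0,-0.3,1,-0.45,0.35,0,-0.3,1,0,0,0,0,1,0,0,0,0])

```text
clock: 9.7
eef_pos: [0.6466, 0.0725, 0.1996]
tool_rot: [0.655, 0.755, -0.003, -0.003]
ft_force: [0.4, 0.3, -0.3]
grip_width: 0.0855
```

Run:
```python
from h import *
plan((.6476,.0723,.145,98,1,2),(.6476,.0723,.062,98,1,4))
```

```text
at [6.46600e-01 7.25000e-02 1.99600e-01 9.81222e+01]
CALL [1, -0.0, 0.01, 0.45, 0.1, 1, -0.0, 0.01, 0.45, 0.1, 1, 0.0, 0.0, 0.35, -0.0, 1, 0.0, 0.0, 0.35, -0.0, 1, 0.0, 0.0, 0.35, -0.0, 1, 0.0, 0.0, 0.35, -0.0]
```

>>> play_rows(deltas=[1,0,0.01,0.45,0,1,0,0,0.45,0,1,0,0,0.35,0,1,0,0,0.35,0,1,0,0,0.35,0,1,0,0,0.25,0,1,0,0,0,0])

```text
clock: 10.58
eef_pos: [0.6407, 0.0803, 0.0644]
tool_rot: [0.651, 0.759, -0.003, -0.003]
ft_force: [-0.9, -0.4, -0.8]
grip_width: 0.0857
```

>>> play_rows(deltas=[1,-0.05,0.03,0,0,1,-0.05,0.03,0,0,1,-0.05,0.03,0.01,0,1,0,0,0,0])

```text
clock: 11.08
eef_pos: [0.65, 0.072, 0.067]
tool_rot: [0.651, 0.759, -0.001, -0.001]
ft_force: [0.4, 0.7, 0.2]
grip_width: 0.0856
```

Run:
```python
from h import *
plan((.6476,.0723,.062,98,1,2))
```

```text
at [6.50000e-01 7.20000e-02 6.70000e-02 9.87415e+01]
CALL [1, 0.01, -0.02, 0.04, 0.4, 1, 0.01, -0.02, 0.04, 0.4]
```

>>> play_rows(deltas=[1,0.01,-0.02,0.03,0,1,0,-0.02,0.03,0,1,0,0,0,0])

```text
clock: 11.45
eef_pos: [0.6473, 0.0721, 0.0633]
tool_rot: [0.651, 0.759, -0.001, -0.001]
ft_force: [0.4, -0.1, 0.4]
grip_width: 0.0852
```

>>> play_rows(deltas=[0,0,0,0,0,0,0,0,0,0,0,0,0,0,0,0,0,0,0,0,0,0,0,0,0,0,0,0,0,0])

```text
clock: 12.2
eef_pos: [0.6477, 0.0723, 0.0637]
tool_rot: [0.651, 0.759, -0.001, -0.001]
ft_force: [-1.2, 0.4, 0.9]
grip_width: 0.0461
```

Run:
```python
from h import *
p,o=pose();print(p,o["grip_width"])
plan((None,None,.21,None,0,4),(*tr(70),.21,96.2,0,6))
```

```text
[6.47669570e-01 7.22905728e-02 6.36981261e-02 9.87349893e+01] 0.0461014882525785
at [6.4770e-01 7.2300e-02 6.3700e-02 9.8735e+01]
CALL [0, 0.0, 0.0, -0.61, -0.0, 0, 0.0, 0.0, -0.61, -0.0, 0, 0.0, 0.0, -0.61, -0.0, 0, 0.0, 0.0, -0.61, -0.0, 0, 0.64, -0.34, -0.0, 0.4, 0, 0.64, -0.35, -0.0, 0.4, 0, 0.63, -0.35, -0.0, 0.4, 0, 0.63, -0.36, -0.0, 0.4, 0, 0.63, -0.36, -0.0, 0.4, 0, 0.63, -0.37, -0.0, 0.4]
```

>>> play_rows(deltas=[0,0,0,-0.4,0,0,0,0,-0.6,0,0,0,0,-0.6,0,0,0,0,-0.6,0,0,0.64,-0.34,-0.1,0.4,0,0.64,-0.35,-0.1,0.4,0,0.63,-0.35,0,0.4,0,0.63,-0.36,0,0.4,0,0.63,-0.36,0,0.4,0,0.5,-0.3,0,0.4,0,0,0,0,0,0,0,0,0,0])

```text
clock: 13.7
eef_pos: [0.4862, 0.2776, 0.2031]
tool_rot: [0.668, 0.744, -0.01, -0.008]
ft_force: [0.5, -0.6, -2.2]
grip_width: 0.0463
```

Run:
```python
from h import *
plan((*tr(70),.13,96.2,0,3),(*tr(70),.065,96.2,0,3))
```

```text
at [ 0.4862  0.2776  0.2031 96.1538]
CALL [0, 0.02, 0.03, 0.41, -0.0, 0, 0.02, 0.03, 0.41, -0.0, 0, 0.02, 0.03, 0.41, -0.0, 0, 0.0, 0.0, 0.36, -0.0, 0, 0.0, 0.0, 0.36, -0.0, 0, 0.0, 0.0, 0.36, -0.0]
```

>>> play_rows(deltas=[0,0.02,0.03,0.41,0,0,0.02,0.03,0.41,0,0,0.02,0.03,0.41,0,0,0,0,0.4,0,0,0,0,0.35,0,0,0,0,0.2,0,0,0,0,0,0])

```text
clock: 14.58
eef_pos: [0.4931, 0.2742, 0.0671]
tool_rot: [0.673, 0.74, -0.01, -0.007]
ft_force: [0.5, -0.5, -2.9]
grip_width: 0.0464
```

Run:
```python
from h import *
print(tr(70))
plan((*tr(70),.0625,96.2,0,3))
```

```text
[0.49089458 0.28098977]
at [4.93100e-01 2.74200e-01 6.71000e-02 9.54712e+01]
CALL [0, 0.04, -0.01, 0.03, -0.2, 0, 0.04, -0.01, 0.03, -0.2, 0, 0.04, -0.01, 0.03, -0.2]
```

>>> play_rows(deltas=[0,0.04,-0.01,0.02,-0.2,0,0.04,-0.01,0.02,-0.2,0,0.02,-0.01,0.02,-0.2,0,0,0,0,0])

```text
clock: 15.08
eef_pos: [0.4926, 0.2813, 0.0661]
tool_rot: [0.668, 0.744, -0.008, -0.006]
ft_force: [0.4, -0.1, -1.8]
grip_width: 0.0463
```

>>> play_rows(deltas=[0,0,0,0.03,0,0,0,0,0.03,0,0,0,0,0.03,0,0,0,0,0,0])

```text
clock: 15.58
eef_pos: [0.4929, 0.2817, 0.062]
tool_rot: [0.668, 0.744, -0.007, -0.006]
ft_force: [0.2, 0.3, -3.0]
grip_width: 0.0461
```

>>> play_rows(deltas=[0,0,0,0.02,0,0,0,0,0,0])

```text
clock: 15.82
eef_pos: [0.4931, 0.2817, 0.0619]
tool_rot: [0.668, 0.744, -0.006, -0.006]
ft_force: [0.1, -0.5, -2.5]
grip_width: 0.0464
```

>>> play_rows(deltas=[0,0,0,0.03,0,0,0,0,0,0])

```text
clock: 16.08
eef_pos: [0.4935, 0.2819, 0.062]
tool_rot: [0.668, 0.744, -0.006, -0.005]
ft_force: [0.4, 0.5, -2.0]
grip_width: 0.0463
```

>>> play_rows(deltas=[0,0,0,0.04,0,0,0,0,0.02,0])

```text
clock: 16.32
eef_pos: [0.4939, 0.2819, 0.0618]
tool_rot: [0.669, 0.744, -0.005, -0.005]
ft_force: [-3.5, -2.0, 5.7]
grip_width: 0.0461
```

>>> play_rows(deltas=[0,0,0,0,0,1,0,0,0,0,1,0,0,0,0,1,0,0,0,0,1,0,0,-0.3,0,1,0,0,-0.6,0,1,0,0,-0.6,0,1,0,0,-0.6,0,1,0,0,-0.2,0])

```text
clock: 17.45
eef_pos: [0.4954, 0.2818, 0.1999]
tool_rot: [0.669, 0.744, -0.007, -0.006]
ft_force: [0.9, -0.2, -1.1]
grip_width: 0.0852
```

Run:
```python
from h import *
plan((.672,-.0592,.2,98,1,8))
```

```text
at [ 0.4954  0.2818  0.1999 96.0878]
CALL [1, -0.75, 0.29, -0.0, -0.2, 1, -0.75, 0.29, -0.0, -0.2, 1, -0.75, 0.28, -0.0, -0.2, 1, -0.75, 0.28, -0.0, -0.2, 1, -0.75, 0.28, -0.0, -0.2, 1, -0.75, 0.27, -0.0, -0.2, 1, -0.75, 0.27, -0.0, -0.2, 1, -0.75, 0.27, -0.0, -0.2]
```

>>> play_rows(deltas=[1,-0.75,0.29,0,-0.2,1,-0.75,0.29,0,-0.2,1,-0.75,0.28,0,-0.2,1,-0.75,0.28,0,-0.2,1,-0.75,0.28,0,-0.2,1,-0.75,0.27,0,-0.2,1,-0.75,0.27,0,-0.2,1,-0.6,0.22,0,-0.2,1,0,0,0,0,1,0,0,0,0])

```text
clock: 18.7
eef_pos: [0.6694, -0.0599, 0.1834]
tool_rot: [0.656, 0.754, -0.011, -0.012]
ft_force: [-0.7, -0.1, 0.4]
grip_width: 0.0854
```

Run:
```python
from h import *
plan((.672,-.0592,.13,98,1,3))
```

```text
at [ 6.69400e-01 -5.99000e-02  1.83400e-01  9.79453e+01]
CALL [1, 0.0, 0.01, 0.3, -0.0, 1, 0.0, 0.01, 0.3, -0.0, 1, 0.0, 0.01, 0.3, -0.0]
```

>>> play_rows(deltas=[1,0,0.01,0.2,0,1,0,0.01,0.3,0,1,0,0.01,0.3,0,1,0,0,0,0,1,0,0,0,0])

```text
clock: 19.32
eef_pos: [0.6671, -0.0535, 0.1318]
tool_rot: [0.653, 0.757, -0.012, -0.013]
ft_force: [0.1, 0.6, -0.7]
grip_width: 0.0852
```

Run:
```python
from h import *
p,o=pose();print(R.from_quat(o["tool_rot"]).as_matrix()[:,2])
plan((.672,-.0592,.13,98,1,2),(.672,-.0592,.052,98,1,4))
```

```text
[-3.56914546e-02 -5.44663310e-04 -9.99362709e-01]
at [ 6.67100e-01 -5.35000e-02  1.31800e-01  9.83865e+01]
CALL [1, -0.05, 0.03, 0.02, 0.2, 1, -0.05, 0.03, 0.02, 0.2, 1, 0.0, -0.0, 0.33, -0.0, 1, 0.0, -0.0, 0.33, -0.0, 1, 0.0, -0.0, 0.33, -0.0, 1, 0.0, -0.0, 0.33, -0.0]
```

>>> play_rows(deltas=[1,-0.05,0.03,0.02,0,1,-0.05,0.03,0.1,0,1,0,0,0.25,0,1,0,0,0.25,0,1,0,0,0.25,0,1,0,0,0.25,0,1,0,0,0.1,0,1,0,0,0,0])

```text
clock: 20.32
eef_pos: [0.6689, -0.0591, 0.0533]
tool_rot: [0.653, 0.757, -0.012, -0.013]
ft_force: [0.0, 0.6, 0.8]
grip_width: 0.0852
```

Run:
```python
from h import *
p,o=pose();print(R.from_quat(o["tool_rot"]).as_matrix()[:,2])
plan((.672,-.0592,.052,98,1,2))
```

```text
[-3.59110209e-02 -5.36445450e-04 -9.99354847e-01]
at [ 6.68900e-01 -5.91000e-02  5.33000e-02  9.83995e+01]
CALL [1, -0.0, 0.03, 0.01, 0.2, 1, -0.0, 0.03, 0.01, 0.2]
```

>>> play_rows(deltas=[1,0,0.02,0,0,1,0,0.01,0,0,1,0,0,0,0,0,0,0,0,0,0,0,0,0,0,0,0,0,0,0,0,0,0,0,0,0,0,0,0,0,0,0,0,0,0])

```text
clock: 21.45
eef_pos: [0.6728, -0.059, 0.056]
tool_rot: [0.653, 0.757, -0.01, -0.011]
ft_force: [0.5, -0.2, 0.2]
grip_width: 0.0567
```

Run:
```python
from h import *
p,o=pose();print(p,o["grip_width"],R.from_quat(o["tool_rot"]).as_matrix()[:,2])
plan((None,None,.19,None,0,4),(*tr(-54),.19,96.2,0,10))
```

```text
[ 6.72806393e-01 -5.89999018e-02  5.60015573e-02  9.84024551e+01] 0.056659875987168436 [-3.07718449e-02 -9.89584748e-04 -9.99525945e-01]
at [ 6.72800e-01 -5.90000e-02  5.60000e-02  9.84025e+01]
CALL [0, 0.0, 0.0, -0.56, -0.0, 0, 0.0, 0.0, -0.56, -0.0, 0, 0.0, 0.0, -0.56, -0.0, 0, 0.0, 0.0, -0.56, -0.0, 0, 0.61, -0.42, -0.0, 0.2, 0, 0.61, -0.43, -0.0, 0.2, 0, 0.61, -0.43, -0.0, 0.2, 0, 0.61, -0.43, -0.0, 0.2, 0, 0.61, -0.43, -0.0, 0.2, 0, 0.6, -0.44, -0.0, 0.2, 0, 0.6, -0.44, -0.0, 0.2, 0, 0.6, -0.44, -0.0, 0.2]
CALL [0, 0.6, -0.44, -0.0, 0.2, 0, 0.6, -0.44, -0.0, 0.2]
```

>>> play_rows(deltas=[0,0,0,-0.4,0,0,0,0,-0.5,0,0,0,0,-0.5,0,0,0,0,-0.6,0,0,0.5,-0.35,-0.1,0.2,0,0.61,-0.43,-0.1,0.2,0,0.61,-0.43,0,0.2,0,0.61,-0.43,0,0.2,0,0.61,-0.43,0,0.2,0,0.6,-0.44,0,0.2,0,0.6,-0.44,0,0.2,0,0.4,-0.3,0,0.2])

```text
clock: 22.95
eef_pos: [0.4389, 0.1903, 0.1947]
tool_rot: [0.666, 0.746, -0.013, -0.015]
ft_force: [0.5, 1.1, -1.4]
grip_width: 0.0566
```

Run:
```python
from h import *
p,o=pose();print(p,o["grip_width"],R.from_quat(o["tool_rot"]).as_matrix()[:,2])
plan((*tr(-54),.19,96.2,0,None))
```

```text
[ 0.438932    0.1903359   0.19468534 96.48283943] 0.056585047582665325 [-4.02232579e-02  3.20781582e-04 -9.99190666e-01]
at [ 0.4389  0.1903  0.1947 96.4828]
CALL [0, 0.47, -0.35, 0.03, 0.1, 0, 0.47, -0.35, 0.03, 0.1, 0, 0.47, -0.35, 0.03, 0.1]
```

>>> play_rows(deltas=[0,0.47,-0.35,0,0.1,0,0.47,-0.35,0,0.1,0,0.37,-0.28,0,0.1,0,0,0,0,0,0,0,0,0,0])

```text
clock: 23.58
eef_pos: [0.367, 0.2645, 0.197]
tool_rot: [0.666, 0.745, -0.014, -0.015]
ft_force: [0.6, -0.9, -2.2]
grip_width: 0.0566
```

Run:
```python
from h import *
p,o=pose();print(p,o["grip_width"],R.from_quat(o["tool_rot"]).as_matrix()[:,2])
plan((*tr(-54),.11,96.2,0,4),(*tr(-54),.06,96.2,0,4))
```

```text
[ 0.36699341  0.26451389  0.19701663 96.41905666] 0.056550759881137315 [-4.11845295e-02 -9.10395604e-04 -9.99151143e-01]
at [ 0.367   0.2645  0.197  96.4191]
CALL [0, 0.01, 0.0, 0.36, 0.1, 0, 0.01, 0.0, 0.36, 0.1, 0, 0.01, 0.0, 0.36, 0.1, 0, 0.01, 0.0, 0.36, 0.1, 0, -0.0, 0.0, 0.21, -0.0, 0, -0.0, 0.0, 0.21, -0.0, 0, -0.0, 0.0, 0.21, -0.0, 0, -0.0, 0.0, 0.21, -0.0]
```

```bash
python3 - <<'E'
s=open("h.py").read()
i=s.index("def plan");j=s.index("OR,TO")
s=s[:i]+'''def plan(*wps):
    """wps: (x,y,z,phi,grip,n) from measured pose; None keeps"""
    p,o=pose();M=R.from_quat(o["tool_rot"]);rows=[]
    print("at",np.round(p,4),"w %.4f"%o["grip_width"],"tilt",np.round(np.degrees(M.as_matrix()[:2,2]),2),"F",np.round(o["ft_force"],1),"t",o["clock"])
    for *q,g,n in wps:
        q=np.array([a if b is None else b for a,b in zip(p,q)],float)
        n=n or int(np.ceil(max(np.linalg.norm(q[:3]-p[:3])/.045,abs(q[3]-p[3])/9.5,1)))
        d=(q-p)/n
        for i in range(n):
            s=M.inv().apply(d[:3])/.06
            rows.append([g,*[round(float(v),2) for v in s],round(float(-d[3]),1)]);p=p+d;M=M*R.from_euler("z",-d[3],degrees=True)
    for i in range(0,len(rows),12): print("CALL",sum(rows[i:i+12],[]))
'''+s[j:]
open("h.py","w").write(s)
E
python3 - <<'E'
from h import *
plan((*tr(-54),.11,96.2,0,4),(*tr(-54),.062,96.2,0,4))
E
```

```text
at [ 0.367   0.2645  0.197  96.4191] w 0.0566 tilt [-2.36 -0.05] F [ 0.6 -0.9 -2.2] t 23.575
CALL [0, 0.01, 0.02, 0.36, 0.1, 0, 0.01, 0.02, 0.36, 0.1, 0, 0.01, 0.02, 0.36, 0.1, 0, 0.01, 0.02, 0.36, 0.1, 0, -0.0, 0.01, 0.2, -0.0, 0, -0.0, 0.01, 0.2, -0.0, 0, -0.0, 0.01, 0.2, -0.0, 0, -0.0, 0.01, 0.2, -0.0]
```

>>> play_rows(deltas=[0,0.01,0.02,0.36,0,0,0.01,0.02,0.36,0,0,0.01,0.02,0.36,0,0,0.01,0.02,0.36,0,0,0,0.01,0.2,0,0,0,0.01,0.2,0,0,0,0.01,0.2,0,0,0,0.01,0.15,0,0,0,0,0,0])

```text
clock: 24.7
eef_pos: [0.3744, 0.2643, 0.0616]
tool_rot: [0.67, 0.742, -0.012, -0.014]
ft_force: [-1.0, -0.2, -1.5]
grip_width: 0.0564
```

Run:
```python
from h import *
plan((*tr(-54),.054,96.2,0,4))
```

```text
at [3.74400e-01 2.64300e-01 6.16000e-02 9.58757e+01] w 0.0564 tilt [-2.12  0.01] F [-1.  -0.2 -1.5] t 24.7
CALL [0, 0.02, -0.03, 0.03, -0.1, 0, 0.02, -0.03, 0.03, -0.1, 0, 0.02, -0.03, 0.03, -0.1, 0, 0.02, -0.03, 0.03, -0.1]
```

>>> play_rows(deltas=[0,0.02,-0.03,0.02,0,0,0.02,-0.03,0.02,0,0,0.02,-0.03,0.03,0,0,0,-0.01,0.03,0,0,0,0,0.02,0,0,0,0,0.01,0,0,0,0,0,0])

```text
clock: 25.58
eef_pos: [0.3681, 0.2684, 0.0548]
tool_rot: [0.67, 0.743, -0.011, -0.013]
ft_force: [-0.4, 0.4, -0.8]
grip_width: 0.0566
```

Run:
```python
from h import *
plan((*tr(-54),.054,96.2,0,4))
```

```text
at [3.68100e-01 2.68400e-01 5.48000e-02 9.59115e+01] w 0.0566 tilt [-1.98  0.11] F [-0.4  0.4 -0.8] t 25.575
CALL [0, -0.0, -0.0, 0.0, -0.1, 0, -0.0, -0.0, 0.0, -0.1, 0, -0.0, -0.0, 0.0, -0.1, 0, -0.0, -0.0, 0.0, -0.1]
```

Down to contact, then release and rise in gentle rows.

>>> play_rows(deltas=[0,0,0,0.03,0,0,0,0,0.03,0,0,0,0,0,0])

```text
clock: 25.95
eef_pos: [0.3693, 0.2688, 0.0544]
tool_rot: [0.67, 0.742, -0.009, -0.013]
ft_force: [-0.6, 0.0, -1.1]
grip_width: 0.0565
```

>>> play_rows(deltas=[1,0,0,0,0,1,0,0,0,0,1,0,0,0,0,1,0,0,-0.3,0,1,0,0,-0.6,0,1,0,0,-0.6,0,1,0,0,-0.6,0,1,0,0,-0.3,0])

```text
clock: 26.95
eef_pos: [0.3726, 0.2674, 0.1997]
tool_rot: [0.67, 0.742, -0.012, -0.014]
ft_force: [0.3, 0.1, 0.0]
grip_width: 0.0857
```

Run:
```python
from h import *
plan((.5,.15,.2,95,1,None))
c=snap("side","s3");d=snap("top","t3")
cv2.imwrite("pics/s3.png",np.hstack([crop(c,240,150,250,300,2)[:500],crop(d,280,185,60,100,5)]))
```

```text
at [ 0.3726  0.2674  0.1997 95.892 ] w 0.0857 tilt [-2.1  -0.01] F [0.3 0.1 0. ] t 26.95
CALL [1, -0.54, 0.48, -0.02, 0.2, 1, -0.54, 0.48, -0.02, 0.2, 1, -0.54, 0.48, -0.02, 0.2, 1, -0.54, 0.48, -0.02, 0.2]
```

View pics/s3.png

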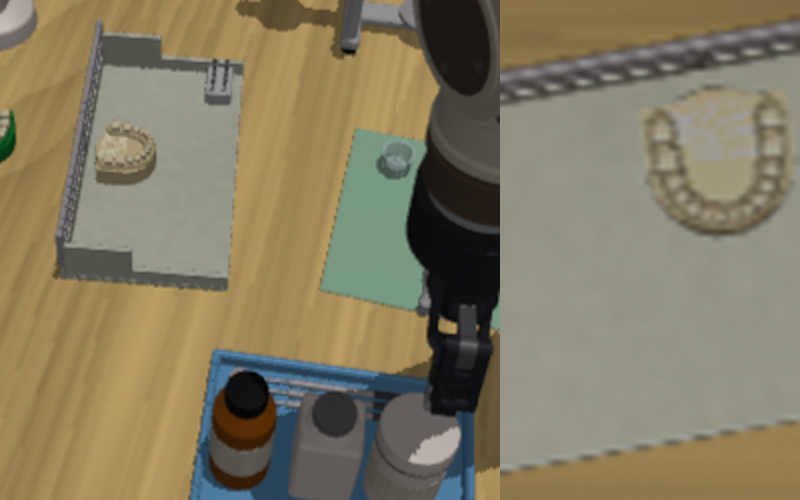

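Run:
```python
from h import *
th=np.linspace(np.pi/2,3*np.pi/2,30)
D=np.vstack([[0,.029],np.c_[-.024+.029*np.cos(th),.029*np.sin(th)],[0,-.029]])
def ov(n,u,v,w,h,s,x,y,yaw):
    c=load(n);im=crop(c,u,v,w,h,s);a=np.radians(yaw)
    Q=np.c_[x+D[:,0]*np.cos(a)-D[:,1]*np.sin(a),y+D[:,0]*np.sin(a)+D[:,1]*np.cos(a)]
    for z,col in((.006,(0,0,255)),(.026,(0,255,0))):
        p=((proj(c,np.c_[Q,0*Q[:,0]+z])-[u,v]+.5)*s-.5).round().astype(int);cv2.polylines(im,[p],True,col,1,cv2.LINE_AA)
    return im
P=(.691,.0092,4)
cv2.imwrite("pics/ov2.png",np.hstack([ov("t3",300,192,50,50,8,*P),ov("s3",280,205,50,50,8,*P)]))
```

```text
(no output)
```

View pics/ov2.png

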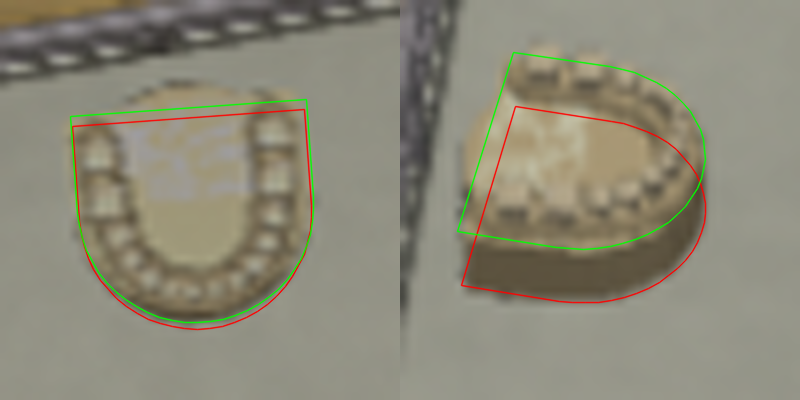

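Run:
```python
from h import *
plan((.673,.0079,.14,95,1,12))
```

```text
at [ 0.3731  0.2678  0.1998 95.8926] w 0.0853 tilt [-2.01  0.06] F [ 0.8 -0.3  0.1] t 27.05
CALL [1, -0.4, 0.38, 0.07, 0.1, 1, -0.4, 0.38, 0.07, 0.1, 1, -0.4, 0.38, 0.07, 0.1, 1, -0.4, 0.38, 0.07, 0.1, 1, -0.4, 0.38, 0.07, 0.1, 1, -0.4, 0.38, 0.07, 0.1, 1, -0.4, 0.38, 0.07, 0.1, 1, -0.4, 0.38, 0.07, 0.1, 1, -0.4, 0.38, 0.07, 0.1, 1, -0.4, 0.38, 0.07, 0.1, 1, -0.4, 0.39, 0.07, 0.1, 1, -0.4, 0.39, 0.07, 0.1]
```

>>> play_rows(deltas=[1,-0.4,0.38,0,0.1,1,-0.4,0.38,0,0.1,1,-0.4,0.38,0,0.1,1,-0.4,0.38,0.07,0.1,1,-0.4,0.38,0.07,0.1,1,-0.4,0.38,0.07,0.1,1,-0.4,0.38,0.07,0.1,1,-0.4,0.38,0.07,0.1,1,-0.4,0.38,0.07,0.1,1,-0.4,0.38,0.07,0.1,1,-0.4,0.38,0.07,0.1,1,-0.3,0.3,0.07,0.1])

```text
clock: 28.55
eef_pos: [0.6656, 0.0049, 0.1278]
tool_rot: [0.676, 0.737, -0.022, -0.021]
ft_force: [0.4, 0.9, 1.1]
grip_width: 0.0852
```

Run:
```python
from h import *
plan((.673,.0079,.06,95,1,5))
```

```text
at [6.65600e-01 4.90000e-03 1.27800e-01 9.49508e+01] w 0.0852 tilt [-3.48 -0.16] F [0.4 0.9 1.1] t 28.55
CALL [1, 0.01, 0.04, 0.22, -0.0, 1, 0.01, 0.04, 0.22, -0.0, 1, 0.01, 0.04, 0.22, -0.0, 1, 0.01, 0.04, 0.22, -0.0, 1, 0.01, 0.04, 0.22, -0.0]
```

>>> play_rows(deltas=[1,0.01,0.04,0.1,0,1,0,0.04,0.1,0,1,0,0,0,0,1,0,0,0,0,1,0,0,0,0,1,0,0,0,0,1,0,0,0,0,1,0,0,0,0,1,0,0,0,0,1,0,0,0,0])

```text
clock: 29.8
eef_pos: [0.6672, 0.0074, 0.1119]
tool_rot: [0.675, 0.737, -0.023, -0.024]
ft_force: [0.3, -0.8, -0.4]
grip_width: 0.0854
```

Run:
```python
from h import *
plan((.673,.0079,.06,95,1,5))
```

```text
at [6.67200e-01 7.40000e-03 1.11900e-01 9.50187e+01] w 0.0854 tilt [-3.78 -0.13] F [ 0.3 -0.8 -0.4] t 29.8
CALL [1, -0.0, 0.03, 0.17, 0.0, 1, -0.0, 0.03, 0.17, 0.0, 1, -0.0, 0.03, 0.17, 0.0, 1, -0.0, 0.03, 0.17, 0.0, 1, -0.0, 0.03, 0.17, 0.0]
```

>>> play_rows(deltas=[1,0,-0.5,-0.03,0,1,0,-0.5,-0.03,0,1,0,-0.5,-0.03,0,1,0,-0.5,-0.03,0,1,0,-0.5,-0.03,0,1,0,-0.5,-0.03,0])

```text
clock: 30.55
eef_pos: [0.4855, -0.0089, 0.1336]
tool_rot: [0.675, 0.737, -0.023, -0.023]
ft_force: [0.4, -0.5, -0.3]
grip_width: 0.0851
```

Run:
```python
from h import *
plan((.673,.0079,.11,95,1,None))
print(pose()[1]["joint_pos"])
```

```text
at [ 4.85500e-01 -8.90000e-03  1.33600e-01  9.50136e+01] w 0.0851 tilt [-3.72 -0.13] F [ 0.4 -0.5 -0.3] t 30.55
CALL [1, 0.0, 0.63, 0.04, 0.0, 1, 0.0, 0.63, 0.04, 0.0, 1, 0.0, 0.63, 0.04, 0.0, 1, 0.0, 0.63, 0.04, 0.0, 1, 0.0, 0.63, 0.04, 0.0]
[-0.01613391  0.32851381 -0.14104705  1.16616802 -0.00337815 -0.10363761]
```

>>> play_rows(deltas=[1,0,0.5,0.03,0,1,0,0.5,0.03,0,1,0,0.5,0.03,0,1,0,0.5,0.03,0,1,0,0.5,0.03,0,1,0,0.5,0.03,0,1,0,0,0,0])

```text
clock: 31.42
eef_pos: [0.6632, 0.0065, 0.1097]
tool_rot: [0.676, 0.736, -0.024, -0.025]
ft_force: [-0.5, 0.8, 0.7]
grip_width: 0.0858
```

Run:
```python
from h import *
plan((.673,.0079,.06,95,1,5))
print(pose()[1]["joint_pos"])
```

```text
at [6.63200e-01 6.50000e-03 1.09700e-01 9.49293e+01] w 0.0858 tilt [-3.95 -0.13] F [-0.5  0.8  0.7] t 31.425
CALL [1, 0.0, 0.04, 0.16, -0.0, 1, 0.0, 0.04, 0.16, -0.0, 1, 0.0, 0.04, 0.16, -0.0, 1, 0.0, 0.04, 0.16, -0.0, 1, 0.0, 0.04, 0.16, -0.0]
[ 0.01046503  0.69145035  0.39410156  1.34237978 -0.00160312 -0.07563662]
```

>>> play_rows(deltas=[1,0,0.07,0.25,0,1,0,0.07,0.3,0,1,0,0.06,0.3,0,1,0,0.06,0.3,0,1,0,0.03,0.2,0,1,0,0.02,0.1,0,1,0,0,0,0])

```text
clock: 32.3
eef_pos: [0.6726, 0.0075, 0.0143]
tool_rot: [0.676, 0.736, -0.026, -0.026]
ft_force: [-0.0, 1.0, -0.8]
grip_width: 0.0857
```

Run:
```python
from h import *
plan((.6723,.0079,.009,95,1,3))
```

```text
at [6.72600e-01 7.50000e-03 1.43000e-02 9.49011e+01] w 0.0857 tilt [-4.24 -0.14] F [-0.   1.  -0.8] t 32.3
CALL [1, 0.0, 0.0, 0.03, -0.0, 1, 0.0, 0.0, 0.03, -0.0, 1, 0.0, 0.0, 0.03, -0.0]
```

>>> play_rows(deltas=[1,0,0,0.03,0,1,0,0,0.03,0,1,0,0,0.02,0,0,0,0,0,0,0,0,0,0,0,0,0,0,0,0,0,0,0,0,0,0,0,0,0,0])

```text
clock: 33.3
eef_pos: [0.6742, 0.0075, 0.0123]
tool_rot: [0.676, 0.736, -0.024, -0.025]
ft_force: [0.7, 0.2, 1.3]
grip_width: 0.0565
```

Run:
```python
from h import *
plan((None,None,.14,None,0,None))
```

```text
at [6.74200e-01 7.50000e-03 1.23000e-02 9.49142e+01] w 0.0565 tilt [-3.95 -0.14] F [0.7 0.2 1.3] t 33.3
CALL [0, 0.0, -0.05, -0.71, -0.0, 0, 0.0, -0.05, -0.71, -0.0, 0, 0.0, -0.05, -0.71, -0.0]
```

>>> play_rows(deltas=[0,0,0,-0.2,0,0,0,-0.04,-0.5,0,0,0,-0.05,-0.7,0,0,0,-0.05,-0.7,0,0,0,-0.6,-0.3,0,0,0,-0.75,0,0,0,0,-0.75,0,0,0,0,-0.75,0,0,0,0,-0.75,0,0,0,0,-0.5,0,0,0,0,0,0,0])

```text
clock: 34.67
eef_pos: [0.4242, -0.0145, 0.183]
tool_rot: [0.676, 0.736, -0.023, -0.023]
ft_force: [-0.1, 0.1, -3.0]
grip_width: 0.0563
```

Run:
```python
from h import *
plan((.4204,-.2590,.15,95.4,0,6))
```

```text
at [ 4.24200e-01 -1.45000e-02  1.83000e-01  9.49175e+01] w 0.0563 tilt [-3.69 -0.16] F [-0.1  0.1 -3. ] t 34.675
CALL [0, -0.68, -0.06, 0.09, -0.1, 0, -0.68, -0.06, 0.09, -0.1, 0, -0.68, -0.06, 0.09, -0.1, 0, -0.68, -0.07, 0.09, -0.1, 0, -0.68, -0.07, 0.09, -0.1, 0, -0.68, -0.07, 0.09, -0.1]
```

>>> play_rows(deltas=[0,-0.5,-0.06,0.05,-0.1,0,-0.68,-0.06,0.09,-0.1,0,-0.68,-0.06,0.09,-0.1,0,-0.68,-0.07,0.09,-0.1,0,-0.68,-0.07,0.09,-0.1,0,-0.6,-0.07,0.09,-0.1,0,0,0,0,0,0,0,0,0,0])

```text
clock: 35.67
eef_pos: [0.4299, -0.2539, 0.1575]
tool_rot: [0.671, 0.741, -0.019, -0.016]
ft_force: [1.1, -0.5, -1.8]
grip_width: 0.056
```

Run:
```python
from h import *
plan((.4204,-.2590,.06,95.4,0,6))
```

```text
at [ 0.4299 -0.2539  0.1575 95.7305] w 0.0560 tilt [-2.83 -0.33] F [ 1.1 -0.5 -1.8] t 35.675
CALL [0, -0.01, -0.01, 0.27, 0.1, 0, -0.01, -0.01, 0.27, 0.1, 0, -0.01, -0.01, 0.27, 0.1, 0, -0.01, -0.01, 0.27, 0.1, 0, -0.01, -0.01, 0.27, 0.1, 0, -0.01, -0.01, 0.27, 0.1]
```

>>> play_rows(deltas=[0,-0.01,-0.02,0.27,0,0,-0.01,-0.02,0.27,0,0,-0.01,-0.02,0.27,0,0,-0.01,-0.02,0.27,0,0,-0.01,-0.01,0.2,0,0,-0.01,-0.01,0.15,0,0,0,0,0,0])

```text
clock: 36.55
eef_pos: [0.4246, -0.2539, 0.0723]
tool_rot: [0.667, 0.745, -0.017, -0.014]
ft_force: [0.4, -0.3, -1.6]
grip_width: 0.056
```

Run:
```python
from h import *
plan((.4204,-.2590,.045,95.4,0,4))
c=snap("side","s4");cv2.imwrite("pics/s4.png",crop(c,390,90,110,110,5))
```

```text
at [ 4.24600e-01 -2.53900e-01  7.23000e-02  9.63134e+01] w 0.0560 tilt [-2.52 -0.42] F [ 0.4 -0.3 -1.6] t 36.55
CALL [0, -0.02, -0.01, 0.11, 0.2, 0, -0.02, -0.01, 0.11, 0.2, 0, -0.02, -0.01, 0.11, 0.2, 0, -0.02, -0.01, 0.11, 0.2]
```

View pics/s4.png

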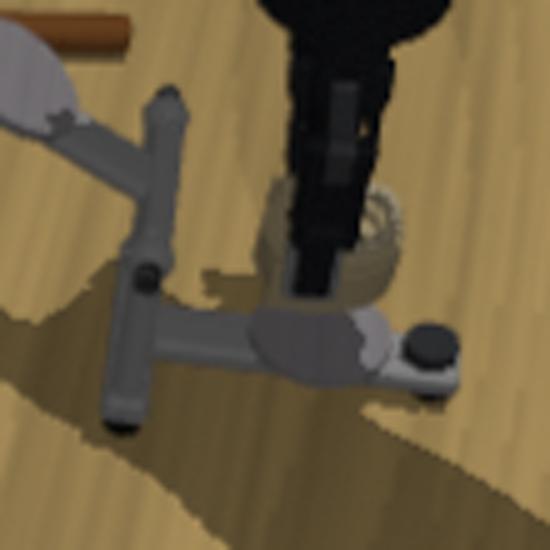

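>>> play_rows(deltas=[0,-0.03,-0.03,0.12,0.3,0,-0.02,-0.02,0.12,0.2,0,-0.02,-0.01,0.12,0.2,0,-0.01,-0.01,0.12,0.2,0,0,0,0,0])

```text
clock: 37.22
eef_pos: [0.4204, -0.2606, 0.0431]
tool_rot: [0.673, 0.739, -0.017, -0.012]
ft_force: [0.2, -0.7, -1.9]
grip_width: 0.0561
```

Run:
```python
from h import *
plan((.4204,-.2590,.0345,95.4,0,3))
```

```text
at [ 4.2040e-01 -2.6060e-01  4.3100e-02  9.5312e+01] w 0.0561 tilt [-2.37 -0.5 ] F [ 0.2 -0.7 -1.9] t 37.225
CALL [0, 0.01, 0.0, 0.05, -0.0, 0, 0.01, 0.0, 0.05, -0.0, 0, 0.01, 0.0, 0.05, -0.0]
```

>>> play_rows(deltas=[0,0.01,0,0.05,0,0,0.01,0,0.05,0,0,0,0,0.03,0,0,0,0,0,0])

```text
clock: 37.72
eef_pos: [0.4203, -0.2595, 0.035]
tool_rot: [0.673, 0.739, -0.017, -0.012]
ft_force: [-0.4, -0.3, -2.0]
grip_width: 0.0564
```

Run:
```python
from h import *
plan((.4204,-.2590,.0325,95.4,0,3))
```

```text
at [ 4.2030e-01 -2.5950e-01  3.5000e-02  9.5324e+01] w 0.0564 tilt [-2.34 -0.52] F [-0.4 -0.3 -2. ] t 37.725
CALL [0, 0.0, 0.0, 0.01, -0.0, 0, 0.0, 0.0, 0.01, -0.0, 0, 0.0, 0.0, 0.01, -0.0]
```

>>> play_rows(deltas=[0,0,0,0.02,0,0,0,0,0.02,0,0,0,0,0.01,0])

```text
clock: 38.1
eef_pos: [0.4207, -0.2596, 0.0328]
tool_rot: [0.673, 0.739, -0.017, -0.011]
ft_force: [-1.1, 1.1, 3.9]
grip_width: 0.0559
```

>>> play_rows(deltas=[1,0,0,0,0,1,0,0,0,0,1,0,0,0,0,1,0,0,-0.2,0,1,0,0,-0.5,0,1,0,0,-0.7,0,1,0,-0.1,-0.7,0,1,0.6,-0.2,-0.2,0,1,0.8,0,0,0,1,0.8,0,0,0,1,0.8,0,0,0,1,0.4,0,0,0])

```text
clock: 39.6
eef_pos: [0.3919, -0.0543, 0.1822]
tool_rot: [0.676, 0.737, -0.014, -0.005]
ft_force: [0.7, 0.1, -0.1]
grip_width: 0.0855
```

Run:
```python
from h import *
from math import *
plan((*tr(-54),.2,98,1,None))
th=np.linspace(np.pi/2,3*np.pi/2,30)
D=np.vstack([[0,.029],np.c_[-.024+.029*np.cos(th),.029*np.sin(th)],[0,-.029]])
def ov(n,u,v,w,h,s,x,y,yaw):
    c=snap(n.split("_")[0],n);im=crop(c,u,v,w,h,s);a=np.radians(yaw)
    Q=np.c_[x+D[:,0]*np.cos(a)-D[:,1]*np.sin(a),y+D[:,0]*np.sin(a)+D[:,1]*np.cos(a)]
    t=np.linspace(0,2*pi,50);C=np.c_[.4138+.03*np.cos(t),-.2597+.03*np.sin(t)]
    for q,z,col in((Q,.026,(0,0,255)),(Q,.046,(0,255,0)),(C,.026,(255,255,0))):
        p=((proj(c,np.c_[q,0*q[:,0]+z])-[u,v]+.5)*s-.5).round().astype(int);cv2.polylines(im,[p],True,col,1,cv2.LINE_AA)
    return im
P=(.4377,-.2574,5.4)
cv2.imwrite("pics/ov3.png",np.hstack([ov("top_5",430,300,65,80,6,*P),ov("side_5",420,110,65,80,6,*P)]))
```

```text
at [ 3.91900e-01 -5.43000e-02  1.82200e-01  9.50087e+01] w 0.0855 tilt [-1.53 -0.76] F [ 0.7  0.1 -0.1] t 39.6
CALL [1, 0.67, 0.01, -0.04, -0.4, 1, 0.67, 0.01, -0.04, -0.4, 1, 0.67, 0.02, -0.04, -0.4, 1, 0.67, 0.02, -0.04, -0.4, 1, 0.67, 0.02, -0.04, -0.4, 1, 0.67, 0.03, -0.04, -0.4, 1, 0.67, 0.03, -0.04, -0.4, 1, 0.67, 0.04, -0.04, -0.4]
```

View pics/ov3.png

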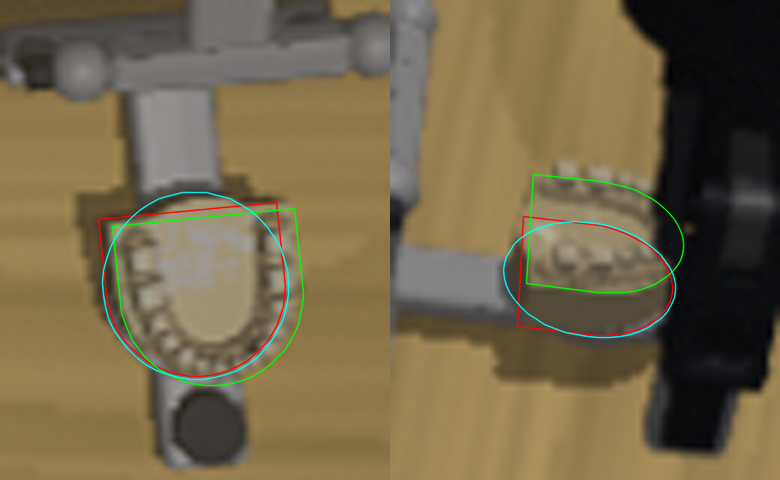

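>>> play_rows(deltas=[1,0.67,0,0,-0.2,1,0.67,0,0,-0.2,1,0.67,0.01,-0.04,-0.2,1,0.67,0.01,-0.04,-0.1,1,0.67,0.01,-0.04,-0.1,1,0.67,0.01,-0.04,0,1,0.67,0.01,-0.04,0,1,0.5,0,-0.04,0,1,0,0,0,0,1,0,0,0,0])

```text
clock: 40.95
eef_pos: [0.373, 0.2592, 0.1986]
tool_rot: [0.673, 0.739, -0.01, 0.0]
ft_force: [-0.0, -0.8, 0.4]
grip_width: 0.0848
```

Run:
```python
from h import *
plan((.3695,.2688,.13,95.9,1,3),(.3695,.2688,.054,95.9,1,4))
```

```text
at [ 0.373   0.2592  0.1986 95.3345] w 0.0848 tilt [-0.79 -0.87] F [-0.  -0.8  0.4] t 40.95
CALL [1, 0.06, -0.01, 0.38, -0.2, 1, 0.06, -0.01, 0.38, -0.2, 1, 0.06, -0.01, 0.38, -0.2, 1, 0.0, 0.0, 0.32, 0.0, 1, 0.0, 0.0, 0.32, 0.0, 1, 0.0, 0.0, 0.32, 0.0, 1, 0.0, 0.0, 0.32, 0.0]
```

>>> play_rows(deltas=[1,0.06,-0.02,0.38,-0.2,1,0.06,-0.02,0.38,-0.2,1,0.05,-0.01,0.3,-0.2,1,0,0,0,0])

```text
clock: 41.45
eef_pos: [0.3703, 0.2631, 0.1345]
tool_rot: [0.672, 0.74, -0.01, 0.001]
ft_force: [-0.0, 0.4, 0.2]
grip_width: 0.0856
```

Run:
```python
from h import *
plan((.3695,.2688,.054,95.9,1,5))
```

```text
at [ 0.3703  0.2631  0.1345 95.4909] w 0.0856 tilt [-0.68 -0.91] F [-0.   0.4  0.2] t 41.45
CALL [1, 0.02, 0.0, 0.27, -0.1, 1, 0.02, 0.0, 0.27, -0.1, 1, 0.02, 0.0, 0.27, -0.1, 1, 0.02, 0.0, 0.27, -0.1, 1, 0.02, 0.0, 0.27, -0.1]
```

>>> play_rows(deltas=[1,0.04,0,0.2,0,1,0.03,0,0.27,0,1,0.03,0,0.27,0,1,0.02,0,0.27,0,1,0.02,0,0.25,0,1,0,0,0.08,0,1,0,0,0,0])

```text
clock: 42.32
eef_pos: [0.3728, 0.2697, 0.0543]
tool_rot: [0.674, 0.738, -0.006, 0.002]
ft_force: [-0.0, 0.4, -0.3]
grip_width: 0.0852
```

Run:
```python
from h import *
plan((.3695,.2688,.054,95.9,1,2))
```

```text
at [3.72800e-01 2.69700e-01 5.43000e-02 9.51762e+01] w 0.0852 tilt [-0.3  -0.68] F [-0.   0.4 -0.3] t 42.325
CALL [1, -0.0, -0.03, 0.0, -0.4, 1, -0.0, -0.03, 0.0, -0.4]
```

>>> play_rows(deltas=[1,0,-0.03,0,0,1,0,-0.02,0,0,1,0,0,0,0,0,0,0,0,0,0,0,0,0,0,0,0,0,0,0,0,0,0,0,0,0,0,0,0,0])

```text
clock: 43.32
eef_pos: [0.371, 0.2701, 0.0566]
tool_rot: [0.675, 0.738, -0.004, 0.003]
ft_force: [-0.0, -0.1, 1.2]
grip_width: 0.0563
```

Run:
```python
from h import *
plan((None,None,.19,None,0,4),(.6728,-.059,.19,98.4,0,None))
```

```text
at [3.71000e-01 2.70100e-01 5.66000e-02 9.51587e+01] w 0.0563 tilt [-0.09 -0.55] F [-0.  -0.1  1.2] t 43.325
CALL [0, -0.01, -0.0, -0.56, -0.0, 0, -0.01, -0.0, -0.56, -0.0, 0, -0.01, -0.0, -0.56, -0.0, 0, -0.01, -0.0, -0.56, -0.0, 0, -0.59, 0.45, 0.0, -0.3, 0, -0.59, 0.45, 0.0, -0.3, 0, -0.6, 0.44, 0.0, -0.3, 0, -0.6, 0.44, 0.0, -0.3, 0, -0.6, 0.44, 0.0, -0.3, 0, -0.6, 0.43, 0.0, -0.3, 0, -0.61, 0.43, 0.0, -0.3, 0, -0.61, 0.43, 0.0, -0.3]
CALL [0, -0.61, 0.42, 0.0, -0.3, 0, -0.61, 0.42, 0.0, -0.3]
```

>>> play_rows(deltas=[0,0,0,-0.4,0,0,0,0,-0.6,0,0,0,0,-0.6,0,0,0,0,-0.6,0,0,-0.45,0.33,-0.1,-0.3,0,-0.59,0.45,0,-0.3,0,-0.6,0.44,0,-0.3,0,-0.6,0.44,0,-0.3,0,-0.6,0.44,0,-0.3,0,-0.6,0.43,0,-0.3,0,-0.61,0.43,0,-0.3,0,-0.61,0.43,0,-0.3])

```text
clock: 44.82
eef_pos: [0.6076, 0.0109, 0.1946]
tool_rot: [0.655, 0.755, -0.008, -0.0]
ft_force: [1.3, 0.3, -1.6]
grip_width: 0.0567
```

Run:
```python
from h import *
plan((.6735,-.059,.19,98.4,0,None))
```

```text
at [6.07600e-01 1.09000e-02 1.94600e-01 9.81174e+01] w 0.0567 tilt [-0.63 -0.68] F [ 1.3  0.3 -1.6] t 44.825
CALL [0, -0.44, 0.31, 0.03, -0.1, 0, -0.44, 0.31, 0.03, -0.1, 0, -0.44, 0.31, 0.03, -0.1]
```

>>> play_rows(deltas=[0,-0.44,0.31,0,-0.1,0,-0.44,0.31,0,-0.1,0,-0.34,0.26,0,-0.1,0,0,0,0,0])

```text
clock: 45.32
eef_pos: [0.6723, -0.0596, 0.1891]
tool_rot: [0.655, 0.756, -0.01, -0.003]
ft_force: [0.0, 0.4, -1.4]
grip_width: 0.0567
```

Run:
```python
from h import *
plan((.6735,-.059,.1,98.4,0,4),(.6735,-.059,.064,98.4,0,3))
```

```text
at [ 6.72300e-01 -5.96000e-02  1.89100e-01  9.81562e+01] w 0.0567 tilt [-1.   -0.64] F [ 0.   0.4 -1.4] t 45.325
CALL [0, 0.01, 0.01, 0.37, -0.1, 0, 0.01, 0.01, 0.37, -0.1, 0, 0.01, 0.01, 0.37, -0.1, 0, 0.01, 0.01, 0.37, -0.1, 0, 0.0, 0.0, 0.2, 0.0, 0, 0.0, 0.0, 0.2, 0.0, 0, 0.0, 0.0, 0.2, 0.0]
```

>>> play_rows(deltas=[0,0.01,0.01,0.3,0,0,0,0.02,0.37,0,0,0,0.02,0.37,0,0,0,0.02,0.3,0,0,0,0,0,0])

```text
clock: 45.95
eef_pos: [0.6712, -0.0558, 0.1037]
tool_rot: [0.654, 0.756, -0.011, -0.006]
ft_force: [0.8, -0.6, -1.5]
grip_width: 0.0567
```

Run:
```python
from h import *
plan((.6735,-.059,.063,98.4,0,4))
```

```text
at [ 6.71200e-01 -5.58000e-02  1.03700e-01  9.82985e+01] w 0.0567 tilt [-1.4 -0.5] F [ 0.8 -0.6 -1.5] t 45.95
CALL [0, -0.01, 0.01, 0.17, -0.0, 0, -0.01, 0.01, 0.17, -0.0, 0, -0.01, 0.01, 0.17, -0.0, 0, -0.01, 0.01, 0.17, -0.0]
```

>>> play_rows(deltas=[0,-0.02,0.02,0.12,0,0,-0.02,0.02,0.17,0,0,-0.01,0.02,0.17,0,0,-0.01,0.01,0.17,0,0,0,0,0,0])

```text
clock: 46.58
eef_pos: [0.6758, -0.0586, 0.0653]
tool_rot: [0.654, 0.757, -0.01, -0.005]
ft_force: [0.3, -0.6, -2.6]
grip_width: 0.0565
```

Run:
```python
from h import *
plan((.6735,-.059,.0595,98.4,0,3))
```

```text
at [ 6.75800e-01 -5.86000e-02  6.53000e-02  9.83421e+01] w 0.0565 tilt [-1.26 -0.5 ] F [ 0.3 -0.6 -2.6] t 46.575
CALL [0, -0.0, -0.01, 0.03, -0.0, 0, -0.0, -0.01, 0.03, -0.0, 0, -0.0, -0.01, 0.03, -0.0]
```

>>> play_rows(deltas=[0,0,-0.02,0.03,0,0,0,-0.02,0.03,0,0,0,-0.01,0.02,0,0,0,0,0.01,0,0,0,0,0,0])

```text
clock: 47.2
eef_pos: [0.6733, -0.0593, 0.0608]
tool_rot: [0.654, 0.757, -0.01, -0.005]
ft_force: [-0.1, 0.9, -1.2]
grip_width: 0.0569
```

>>> play_rows(deltas=[0,0,0,0.03,0,0,0,0,0.02,0,0,0,0,0.02,0])

```text
clock: 47.58
eef_pos: [0.6741, -0.0592, 0.0587]
tool_rot: [0.654, 0.757, -0.009, -0.004]
ft_force: [-2.9, -0.4, 6.4]
grip_width: 0.0569
```

Contact; release, rise, go to amber in the tray.

>>> play_rows(deltas=[1,0,0,0,0,1,0,0,0,0,1,0,0,0,0,1,0,0,-0.3,0,1,0,0,-0.6,0,1,0,0,-0.6,0,1,0,0,-0.6,0,1,0,0,-0.3,0])

```text
clock: 48.58
eef_pos: [0.6762, -0.0579, 0.2097]
tool_rot: [0.654, 0.757, -0.009, -0.004]
ft_force: [-0.7, -0.6, -0.7]
grip_width: 0.0851
```

Run:
```python
from h import *
plan((.4939,.2819,.2,96,1,9))
```

```text
at [ 6.76200e-01 -5.79000e-02  2.09700e-01  9.83386e+01] w 0.0851 tilt [-0.99 -0.51] F [-0.7 -0.6 -0.7] t 48.575
CALL [1, 0.67, -0.24, 0.02, 0.3, 1, 0.67, -0.25, 0.02, 0.3, 1, 0.67, -0.25, 0.02, 0.3, 1, 0.67, -0.25, 0.02, 0.3, 1, 0.67, -0.25, 0.02, 0.3, 1, 0.67, -0.26, 0.02, 0.3, 1, 0.66, -0.26, 0.02, 0.3, 1, 0.66, -0.26, 0.02, 0.3, 1, 0.66, -0.27, 0.02, 0.3]
```

>>> play_rows(deltas=[1,0.67,-0.24,0,0.3,1,0.67,-0.25,0,0.3,1,0.67,-0.25,0,0.3,1,0.67,-0.25,0,0.3,1,0.67,-0.25,0,0.3,1,0.67,-0.26,0,0.3,1,0.66,-0.26,0,0.3,1,0.66,-0.26,0,0.3,1,0.5,-0.2,0,0.3,1,0,0,0,0,1,0,0,0,0])

```text
clock: 49.95
eef_pos: [0.5013, 0.2836, 0.2278]
tool_rot: [0.673, 0.74, 0.003, 0.005]
ft_force: [0.3, -0.5, 0.0]
grip_width: 0.0854
```

Run:
```python
from h import *
plan((.494,.2819,.145,96,1,3),(.494,.2819,.062,96,1,5))
```

```text
at [ 0.5013  0.2836  0.2278 95.4264] w 0.0854 tilt [ 0.61 -0.16] F [ 0.3 -0.5  0. ] t 49.95
CALL [1, -0.0, -0.05, 0.46, -0.2, 1, -0.0, -0.05, 0.46, -0.2, 1, -0.0, -0.05, 0.46, -0.2, 1, 0.0, -0.0, 0.28, -0.0, 1, 0.0, -0.0, 0.28, -0.0, 1, 0.0, -0.0, 0.28, -0.0, 1, 0.0, -0.0, 0.28, -0.0, 1, 0.0, -0.0, 0.28, -0.0]
```

>>> play_rows(deltas=[1,0,-0.05,0.4,-0.2,1,0,-0.05,0.46,-0.2,1,0,-0.05,0.4,-0.2,1,0,0,0,0])

```text
clock: 50.45
eef_pos: [0.497, 0.2784, 0.1531]
tool_rot: [0.671, 0.741, 0.005, 0.006]
ft_force: [0.0, -1.1, 0.4]
grip_width: 0.0854
```

Run:
```python
from h import *
plan((.494,.2819,.062,96,1,6))
```

```text
at [ 0.497   0.2784  0.1531 95.6306] w 0.0854 tilt [ 0.88 -0.1 ] F [ 0.  -1.1  0.4] t 50.45
CALL [1, 0.01, -0.01, 0.25, -0.1, 1, 0.01, -0.01, 0.25, -0.1, 1, 0.01, -0.01, 0.25, -0.1, 1, 0.01, -0.01, 0.25, -0.1, 1, 0.01, -0.01, 0.25, -0.1, 1, 0.01, -0.01, 0.25, -0.1]
```

>>> play_rows(deltas=[1,0.02,-0.02,0.2,0,1,0.02,-0.01,0.25,0,1,0.01,-0.01,0.25,0,1,0.01,-0.01,0.25,0,1,0.01,-0.01,0.25,0,1,0,0,0.2,0,1,0,0,0,0])

```text
clock: 51.32
eef_pos: [0.4964, 0.2821, 0.0653]
tool_rot: [0.672, 0.74, 0.006, 0.007]
ft_force: [-0.1, 0.4, -0.2]
grip_width: 0.0856
```

Run:
```python
from h import *
plan((.4945,.2819,.062,96,1,2))
```

```text
at [4.96400e-01 2.82100e-01 6.53000e-02 9.55211e+01] w 0.0856 tilt [ 1.05 -0.02] F [-0.1  0.4 -0.2] t 51.325
CALL [1, -0.0, -0.02, 0.03, -0.2, 1, -0.0, -0.02, 0.03, -0.2]
```

>>> play_rows(deltas=[1,0,-0.02,0.03,0,1,0,-0.01,0.02,0,1,0,0,0,0,0,0,0,0,0,0,0,0,0,0,0,0,0,0,0,0,0,0,0,0,0,0,0,0,0])

```text
clock: 52.32
eef_pos: [0.4963, 0.2827, 0.0645]
tool_rot: [0.672, 0.74, 0.008, 0.008]
ft_force: [-0.2, -0.7, 0.3]
grip_width: 0.0462
```

Run:
```python
from h import *
plan((None,None,.21,None,0,4),(.6477,.0723,.21,98.7,0,6))
```

```text
at [4.9630e-01 2.8270e-01 6.4500e-02 9.5506e+01] w 0.0462 tilt [1.29 0.1 ] F [-0.2 -0.7  0.3] t 52.325
CALL [0, -0.0, 0.01, -0.61, -0.0, 0, -0.0, 0.01, -0.61, -0.0, 0, -0.0, 0.01, -0.61, -0.0, 0, -0.0, 0.01, -0.61, -0.0, 0, -0.62, 0.36, 0.01, -0.5, 0, -0.63, 0.36, 0.01, -0.5, 0, -0.63, 0.35, 0.01, -0.5, 0, -0.63, 0.34, 0.01, -0.5, 0, -0.64, 0.34, 0.01, -0.5, 0, -0.64, 0.33, 0.01, -0.5]
```

>>> play_rows(deltas=[0,0,0.01,-0.4,0,0,0,0.01,-0.6,0,0,0,0.01,-0.6,0,0,0,0.01,-0.6,0,0,-0.5,0.3,-0.1,-0.5,0,-0.63,0.36,0,-0.5,0,-0.63,0.35,0,-0.5,0,-0.63,0.34,0,-0.5,0,-0.64,0.34,0,-0.5,0,-0.6,0.33,0,-0.5,0,0,0,0,0,0,0,0,0,0])

```text
clock: 53.82
eef_pos: [0.6402, 0.0748, 0.1976]
tool_rot: [0.651, 0.759, -0.001, 0.002]
ft_force: [0.4, -0.9, -1.8]
grip_width: 0.0464
```

Run:
```python
from h import *
plan((.6494,.0723,.12,98.7,0,4))
```

```text
at [6.40200e-01 7.48000e-02 1.97600e-01 9.88337e+01] w 0.0464 tilt [ 0.06 -0.2 ] F [ 0.4 -0.9 -1.8] t 53.825
CALL [0, -0.02, 0.04, 0.32, 0.0, 0, -0.02, 0.04, 0.32, 0.0, 0, -0.02, 0.04, 0.32, 0.0, 0, -0.02, 0.04, 0.32, 0.0]
```

>>> play_rows(deltas=[0,-0.02,0.04,0.27,0,0,-0.02,0.05,0.32,0,0,-0.02,0.05,0.32,0,0,-0.02,0.04,0.27,0,0,0,0,0,0])

```text
clock: 54.45
eef_pos: [0.648, 0.0763, 0.1201]
tool_rot: [0.648, 0.762, -0.003, -0.001]
ft_force: [-0.0, -0.1, -3.0]
grip_width: 0.0466
```

Run:
```python
from h import *
plan((.6494,.0723,.073,98.7,0,4))
```

```text
at [6.48000e-01 7.63000e-02 1.20100e-01 9.92507e+01] w 0.0466 tilt [-0.27 -0.19] F [-0.  -0.1 -3. ] t 54.45
CALL [0, -0.02, 0.0, 0.2, 0.1, 0, -0.02, 0.0, 0.2, 0.1, 0, -0.02, 0.0, 0.2, 0.1, 0, -0.02, 0.0, 0.2, 0.1]
```

>>> play_rows(deltas=[0,-0.02,0.01,0.15,0.1,0,-0.03,0.01,0.2,0.1,0,-0.02,0.01,0.2,0.1,0,-0.01,0,0.17,0,0,0,0,0,0])

```text
clock: 55.08
eef_pos: [0.6511, 0.0718, 0.0751]
tool_rot: [0.65, 0.76, -0.002, 0.0]
ft_force: [-0.4, -0.2, -3.0]
grip_width: 0.0462
```

Run:
```python
from h import *
plan((.6496,.0723,.067,98.7,0,3))
```

```text
at [6.51100e-01 7.18000e-02 7.51000e-02 9.89514e+01] w 0.0462 tilt [-0.15 -0.17] F [-0.4 -0.2 -3. ] t 55.075
CALL [0, 0.0, -0.01, 0.05, 0.1, 0, 0.0, -0.01, 0.05, 0.1, 0, 0.0, -0.01, 0.05, 0.1]
```

>>> play_rows(deltas=[0,0,-0.01,0.04,0,0,0,-0.01,0.04,0,0,0,-0.01,0.03,0,0,0,0,0.02,0,0,0,0,0,0])

```text
clock: 55.7
eef_pos: [0.6501, 0.0716, 0.0682]
tool_rot: [0.65, 0.76, -0.001, 0.001]
ft_force: [0.1, 0.3, -3.3]
grip_width: 0.0462
```

>>> play_rows(deltas=[0,0.01,-0.01,0.03,0,0,0,0,0.02,0,0,0,0,0.02,0])

```text
clock: 56.08
eef_pos: [0.6501, 0.0721, 0.0668]
tool_rot: [0.65, 0.76, -0.0, 0.002]
ft_force: [-2.3, -1.8, 5.7]
grip_width: 0.046
```

Contact. Release, rise, go to the square bottle.

>>> play_rows(deltas=[1,0,0,0,0,1,0,0,0,0,1,0,0,0,0,1,0,0,-0.3,0,1,0,0,-0.6,0,1,0,0,-0.6,0,1,0,0,-0.6,0,1,0,0,-0.2,0])

```text
clock: 57.08
eef_pos: [0.6503, 0.0727, 0.212]
tool_rot: [0.65, 0.76, 0.001, 0.003]
ft_force: [-0.3, 0.6, -0.3]
grip_width: 0.0856
```

Run:
```python
from h import *
plan((.4306,.2744,.2,95.8,1,7))
```

```text
at [6.50300e-01 7.27000e-02 2.12000e-01 9.89594e+01] w 0.0856 tilt [ 0.31 -0.12] F [-0.3  0.6 -0.3] t 57.075
CALL [1, 0.56, -0.44, 0.02, 0.5, 1, 0.55, -0.45, 0.02, 0.5, 1, 0.55, -0.45, 0.02, 0.5, 1, 0.55, -0.45, 0.02, 0.5, 1, 0.54, -0.46, 0.02, 0.5, 1, 0.54, -0.46, 0.02, 0.5, 1, 0.53, -0.47, 0.02, 0.5]
```

>>> play_rows(deltas=[1,0.56,-0.44,0,0.5,1,0.55,-0.45,0,0.5,1,0.55,-0.45,0,0.5,1,0.55,-0.45,0,0.5,1,0.54,-0.46,0,0.5,1,0.54,-0.46,0,0.5,1,0.43,-0.38,0,0.5,1,0,0,0,0,1,0,0,0,0])

```text
clock: 58.2
eef_pos: [0.4306, 0.2742, 0.2082]
tool_rot: [0.674, 0.739, 0.0, 0.003]
ft_force: [0.4, -0.0, 0.0]
grip_width: 0.0852
```

Run:
```python
from h import *
plan((.4306,.2744,.14,95.8,1,3))
```

```text
at [ 0.4306  0.2742  0.2082 95.2547] w 0.0852 tilt [ 0.24 -0.2 ] F [ 0.4 -0.   0. ] t 58.2
CALL [1, 0.0, -0.0, 0.38, -0.2, 1, 0.0, -0.0, 0.38, -0.2, 1, 0.0, -0.0, 0.38, -0.2]
```

>>> play_rows(deltas=[1,0,0,0.35,-0.2,1,0,0,0.38,-0.2,1,0,0,0.35,-0.2,1,0,0,0,0])

```text
clock: 58.7
eef_pos: [0.4344, 0.2711, 0.1416]
tool_rot: [0.672, 0.74, 0.0, 0.003]
ft_force: [-0.7, -0.3, -0.2]
grip_width: 0.0852
```

Run:
```python
from h import *
plan((.4306,.2744,.055,95.8,1,6))
```

```text
at [ 0.4344  0.2711  0.1416 95.5132] w 0.0852 tilt [ 0.32 -0.22] F [-0.7 -0.3 -0.2] t 58.7
CALL [1, 0.01, -0.01, 0.24, -0.0, 1, 0.01, -0.01, 0.24, -0.0, 1, 0.01, -0.01, 0.24, -0.0, 1, 0.01, -0.01, 0.24, -0.0, 1, 0.01, -0.01, 0.24, -0.0, 1, 0.01, -0.01, 0.24, -0.0]
```

>>> play_rows(deltas=[1,0.01,-0.02,0.2,-0.1,1,0.01,-0.02,0.24,-0.1,1,0.01,-0.02,0.24,0,1,0.01,-0.02,0.24,0,1,0.01,-0.01,0.24,0,1,0,-0.01,0.15,0,1,0,0,0,0])

```text
clock: 59.58
eef_pos: [0.4297, 0.2732, 0.0589]
tool_rot: [0.671, 0.741, 0.001, 0.004]
ft_force: [0.7, -0.3, 0.2]
grip_width: 0.0855
```

Run:
```python
from h import *
plan((.4306,.2744,.055,95.8,1,2))
```

```text
at [4.2970e-01 2.7320e-01 5.8900e-02 9.5646e+01] w 0.0855 tilt [ 0.42 -0.16] F [ 0.7 -0.3  0.2] t 59.575
CALL [1, 0.01, 0.01, 0.03, -0.1, 1, 0.01, 0.01, 0.03, -0.1]
```

>>> play_rows(deltas=[1,0.01,0.01,0.03,-0.1,1,0.01,0.01,0.03,0,1,0,0,0,0,0,0,0,0,0,0,0,0,0,0,0,0,0,0,0,0,0,0,0,0,0,0,0,0,0])

```text
clock: 60.58
eef_pos: [0.4324, 0.2755, 0.057]
tool_rot: [0.671, 0.742, 0.003, 0.004]
ft_force: [-0.2, -0.7, 0.2]
grip_width: 0.0476
```

Run:
```python
from h import *
plan((None,None,.2,None,0,4),(.6042,-.0015,.2,91.6,0,7))
```

```text
at [4.32400e-01 2.75500e-01 5.70000e-02 9.57435e+01] w 0.0476 tilt [ 0.63 -0.03] F [-0.2 -0.7  0.2] t 60.575
CALL [0, -0.0, 0.01, -0.6, -0.0, 0, -0.0, 0.01, -0.6, -0.0, 0, -0.0, 0.01, -0.6, -0.0, 0, -0.0, 0.01, -0.6, -0.0, 0, -0.7, 0.34, 0.0, 0.6, 0, -0.69, 0.35, 0.0, 0.6, 0, -0.69, 0.36, 0.0, 0.6, 0, -0.69, 0.36, 0.0, 0.6, 0, -0.68, 0.37, 0.0, 0.6, 0, -0.68, 0.38, 0.0, 0.6, 0, -0.67, 0.38, 0.0, 0.6]
```

>>> play_rows(deltas=[0,0,0.01,-0.4,0,0,0,0.01,-0.6,0,0,0,0.01,-0.6,0,0,0,0.01,-0.65,0,0,-0.55,0.25,-0.1,0.6,0,-0.69,0.35,0,0.6,0,-0.69,0.36,0,0.6,0,-0.69,0.36,0,0.6,0,-0.68,0.37,0,0.6,0,-0.68,0.38,0,0.6,0,-0.67,0.38,0,0.6,0,0,0,0,0])

```text
clock: 62.08
eef_pos: [0.6004, -0.001, 0.1981]
tool_rot: [0.697, 0.717, -0.002, 0.001]
ft_force: [-0.3, 1.5, -1.8]
grip_width: 0.0471
```

Run:
```python
from h import *
plan((.606,-.0015,.13,91.6,0,4))
```

```text
at [ 6.00400e-01 -1.00000e-03  1.98100e-01  9.16577e+01] w 0.0471 tilt [-0.01 -0.24] F [-0.3  1.5 -1.8] t 62.075
CALL [0, -0.0, 0.02, 0.28, 0.0, 0, -0.0, 0.02, 0.28, 0.0, 0, -0.0, 0.02, 0.28, 0.0, 0, -0.0, 0.02, 0.28, 0.0]
```

>>> play_rows(deltas=[0,0,0.02,0.25,0,0,0,0.03,0.28,0,0,0,0.03,0.28,0,0,0,0.03,0.25,0,0,0,0,0,0])

```text
clock: 62.7
eef_pos: [0.6025, 0.0034, 0.1272]
tool_rot: [0.695, 0.719, -0.004, -0.002]
ft_force: [0.9, -0.1, -1.5]
grip_width: 0.0473
```

Run:
```python
from h import *
plan((.606,-.0015,.068,91.6,0,4))
```

```text
at [6.02500e-01 3.40000e-03 1.27200e-01 9.19775e+01] w 0.0473 tilt [-0.49 -0.17] F [ 0.9 -0.1 -1.5] t 62.7
CALL [0, -0.02, 0.02, 0.25, 0.1, 0, -0.02, 0.02, 0.25, 0.1, 0, -0.02, 0.02, 0.25, 0.1, 0, -0.02, 0.02, 0.25, 0.1]
```

>>> play_rows(deltas=[0,-0.03,0.02,0.2,0.1,0,-0.03,0.02,0.25,0.1,0,-0.02,0.02,0.25,0.1,0,-0.02,0.02,0.22,0.1,0,0,0,0,0])

```text
clock: 63.32
eef_pos: [0.6075, -0.0026, 0.0685]
tool_rot: [0.697, 0.717, -0.004, -0.002]
ft_force: [-0.5, -0.3, -2.4]
grip_width: 0.0471
```

Run:
```python
from h import *
plan((.606,-.0015,.0605,91.6,0,3))
```

```text
at [ 6.07500e-01 -2.60000e-03  6.85000e-02  9.15831e+01] w 0.0471 tilt [-0.45 -0.18] F [-0.5 -0.3 -2.4] t 63.325
CALL [0, 0.01, -0.01, 0.04, -0.0, 0, 0.01, -0.01, 0.04, -0.0, 0, 0.01, -0.01, 0.04, -0.0]
```

>>> play_rows(deltas=[0,0.01,-0.01,0.04,0,0,0.01,-0.01,0.04,0,0,0,-0.01,0.04,0,0,0,0,0.01,0,0,0,0,0,0])

```text
clock: 63.95
eef_pos: [0.6067, -0.0014, 0.0618]
tool_rot: [0.697, 0.717, -0.003, -0.001]
ft_force: [-0.1, -0.1, -2.4]
grip_width: 0.0475
```

>>> play_rows(deltas=[0,0,-0.01,0.03,0,0,0,0,0.02,0,0,0,0,0.02,0])

```text
clock: 64.32
eef_pos: [0.6063, -0.0014, 0.0592]
tool_rot: [0.697, 0.717, -0.002, -0.0]
ft_force: [-4.1, -0.8, 9.4]
grip_width: 0.0475
```

Contact. Release, rise, back off and look.

>>> play_rows(deltas=[1,0,0,0,0,1,0,0,0,0,1,0,0,0,0,1,0,0,-0.3,0,1,0,0,-0.6,0,1,0,0,-0.6,0,1,0,0,-0.6,0,1,0,0,-0.3,0,1,0.5,-0.5,0,0,1,0.5,-0.6,0,0,1,0.5,-0.6,0,0,1,0.4,-0.5,0,0])

```text
clock: 65.82
eef_pos: [0.4712, 0.1108, 0.2063]
tool_rot: [0.699, 0.715, -0.001, 0.0]
ft_force: [0.3, 0.5, 1.0]
grip_width: 0.0855
```

>>> play_rows(deltas=[1,0.5,-0.6,0,0,1,0.6,-0.6,0,0,1,0.6,-0.5,0,0,1,0.6,-0.2,0,0,1,0.4,0,0,0,1,0,0,0,0])

```text
clock: 66.58
eef_pos: [0.3475, 0.2759, 0.2071]
tool_rot: [0.698, 0.716, 0.001, 0.001]
ft_force: [-0.8, 0.3, 0.3]
grip_width: 0.0852
```

Run:
```python
from h import *
plan((.4,.2,.2,95,1,1))
t=snap("top","t9");s=snap("side","s9")
# side by side: before/after rack, and the cast
cv2.imwrite("pics/f1.png",np.hstack([crop(load("top0"),250,180,150,100,2.6),crop(t,250,180,150,100,2.6)]))
a=np.hstack([crop(t,250,180,150,100,3),crop(t,425,290,75,100,4)[:300]])
b=np.hstack([crop(s,260,145,110,150,2),crop(s,400,100,100,75,4)])
w=min(a.shape[1],b.shape[1]);cv2.imwrite("pics/f.png",np.vstack([a[:,:w],b[:,:w]]))
# shift of patches between start and now
g=lambda c:cv2.cvtColor(c["color"],cv2.COLOR_BGR2GRAY).astype(np.float32)
for n,A,B,bx in [("top",load("top0"),t,dict(amber=(272,207,36,36),jar=(340,190,42,42),sq=(312,231,34,36))),("side",load("side0"),s,dict(amber=(285,205,36,65),jar=(291,158,38,32),sq=(320,185,36,60)))]:
    for k,(u,v,w,h) in bx.items():
        print(n,k,cv2.phaseCorrelate(g(A)[v:v+h,u:u+w].copy(),g(B)[v:v+h,u:u+w].copy(),cv2.createHanningWindow((w,h),cv2.CV_32F)))
```

```text
at [ 0.3475  0.2759  0.2071 91.507 ] w 0.0852 tilt [0.12 0.02] F [-0.8  0.3  0.3] t 66.575
CALL [1, -1.29, 0.84, 0.12, -3.5]
top amber ((0.531583704278173, -0.058775517250882814), 1.0216565558939805)
top jar ((1.2346286580696457, 0.8391230584099993), 0.8998163621219588)
top sq ((0.3589623494325771, -0.05332086454874485), 0.9357130527496338)
side amber ((0.41670066982065634, -0.5582994657421949), 0.921128523018625)
side jar ((0.5721021213571404, -0.42965996117971983), 0.9508753433823586)
side sq ((0.11634476753303957, -0.4477796020794429), 0.9959035771864432)
```

View pics/f.png

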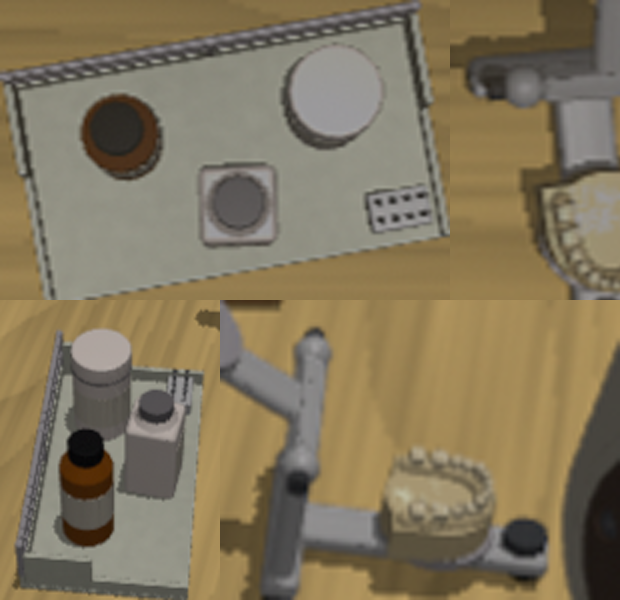

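View pics/f1.png

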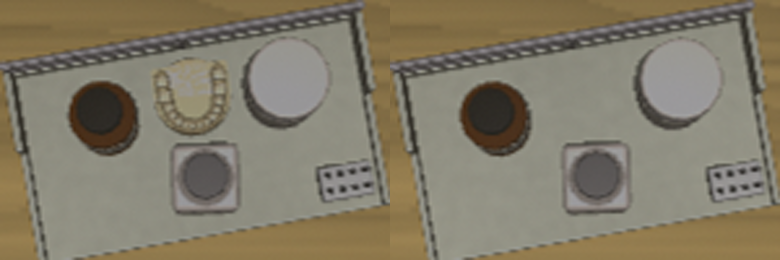

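Run:
```python
from h import *
th=np.linspace(np.pi/2,3*np.pi/2,30)
D=np.vstack([[0,.029],np.c_[-.024+.029*np.cos(th),.029*np.sin(th)],[0,-.029]])
def ov(n,u,v,w,h,s,x,y,yaw):
    c=load(n);im=crop(c,u,v,w,h,s);a=np.radians(yaw)
    Q=np.c_[x+D[:,0]*np.cos(a)-D[:,1]*np.sin(a),y+D[:,0]*np.sin(a)+D[:,1]*np.cos(a)]
    for z,col in((.026,(0,0,255)),(.046,(0,255,0))):
        p=((proj(c,np.c_[Q,0*Q[:,0]+z])-[u,v]+.5)*s-.5).round().astype(int);cv2.polylines(im,[p],True,col,1,cv2.LINE_AA)
    return im
P=(.4377,-.2574,5.4)
cv2.imwrite("pics/ov4.png",np.hstack([ov("t9",430,300,65,80,6,*P),ov("s9",420,110,65,80,6,*P)]))
```

```text
(no output)
```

View pics/ov4.png

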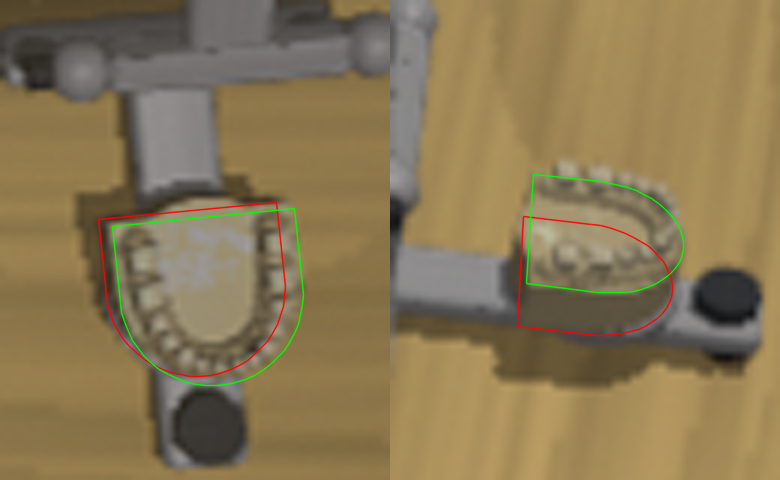

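```bash
python3 -c "
from workcell import ticket
print(ticket.job_done())"
```

```text
the job is handed in; nothing more can be done
None
```

The job is done and handed in at about 67 s of the 138 s allowed. I stood the square bottle, amber bottle and jar in the blue tray and set the cast on the articulator's lower plate. Then I returned the jar, amber bottle and square bottle to the rack.

**Final checks**
- **Containers:** All three stand upright in the rack. Comparing the start and end images showed shifts of 0.3–0.7 px, about 1 mm, for the amber and square bottles. The jar disagreed between cameras: about 1.5 px (roughly 3 mm) in the top view, but 0.7 px in the side view.
- **Cast:** It sits flat on the plate, teeth up, rear edge towards the hinge. It matches the target outline to about 1–2 mm.
- **Forces:** The highest reading was about 10 N, when setting down the square bottle. I read forces only at the end of each move call.

**Imperfection:** The tool's tilt drifted during the moves, up to about 4°, and I could not correct it directly. The cast touched down pitched by about 1.5°, and the jar and amber bottle were up to about 1.5° off when set down. Each settled flat when the gripper opened.

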